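# Gauge the drilled blocks and sort them by fit

### The job

Working along the row from the robot's left to its right, try the go/no-go pin gauge in every block, lowering it into the hole until it stops. Hang the gauge back in its stand when it is done with, lay the blocks that fit (go step enters, no-go step does not) flat on the raised sloping rest with their holes upward, and put those that are too tight or too loose into the reject tray, leaving the circuit board, reel and brush where they are.

Things in the scene. Friction and masses are not known exactly. Their poses are not given: they have to be found in the camera images.
- gauge_grip (a point): stepped steel go/no-go pin gauge, 114 mm long, upright pin-down in its stand, 0.18 kg; this point is on its axis in the middle of the plain round handle (22 mm thick, 70 mm long), 82 mm above the pin's tip. z runs from the tip to the handle
- gauge_tip (a point): tip of the gauge's pin, on its axis. From the tip up: a cone from 11 to 18 mm thick in the first 5 mm, the 18 mm GO step up to 16 mm, a cone to the 23 mm NO-GO step at 18.5 mm, which runs up to 36 mm, then a collar 40 mm across and 8 mm thick, then the handle
- stand_mouth (a point): black square gauge stand, fixed, 80 x 80 mm and 50 mm high, its position varies; this point is the middle of the mouth of its 30 mm hole (44 mm deep), at its top. The gauge hangs in it by the collar, pin tip 36 mm below the mouth
- deck: raised steel rest for good blocks, fixed, left or right: a deck 92 mm deep (x, up the slope, away from the robot) by 250 mm wide (y), sloping 0.3 rad, with a lip 26 mm high and 6 mm thick along the low edge, on the robot's side. Origin: middle of the deck's upper surface, 62 mm above the table; z is square to the deck. Room between lip and high edge: x -40 to +46 mm
- tray_in (a point): fixed grey open reject tray, on the side opposite the sloping rest, 140 x 290 mm outside, long along its y, walls 24 mm high and 5 mm thick; this point is the middle of its inner floor, 5 mm above the table
- block_a_mid (a point): drilled aluminium block, the leftmost of five places in the row; it may be absent. 60 (its x) x 44 (y) x 46 mm high (z), about 0.26 kg, standing loose, hole up, on a 3 mm pad; this point is its centre, 23 mm below its top. The hole runs down its middle; its fit is not known beforehand
- block_b_mid (a point): drilled aluminium block, the second of five places in the row; it may be absent. 60 (its x) x 44 (y) x 46 mm high (z), about 0.26 kg, standing loose, hole up, on a 3 mm pad; this point is its centre, 23 mm below its top. The hole runs down its middle; its fit is not known beforehand
- block_c_mid (a point): drilled aluminium block, the middle of five places in the row; it may be absent. 60 (its x) x 44 (y) x 46 mm high (z), about 0.26 kg, standing loose, hole up, on a 3 mm pad; this point is its centre, 23 mm below its top. The hole runs down its middle; its fit is not known beforehand
- block_d_mid (a point): drilled aluminium block, the fourth of five places in the row; it may be absent. 60 (its x) x 44 (y) x 46 mm high (z), about 0.26 kg, standing loose, hole up, on a 3 mm pad; this point is its centre, 23 mm below its top. The hole runs down its middle; its fit is not known beforehand
- block_e_mid (a point): drilled aluminium block, the rightmost of five places in the row; it may be absent. 60 (its x) x 44 (y) x 46 mm high (z), about 0.26 kg, standing loose, hole up, on a 3 mm pad; this point is its centre, 23 mm below its top. The hole runs down its middle; its fit is not known beforehand
- pad: fixed rubber pad, 3 mm thick, under the row of four or five blocks; left is the robot's left (+y). Each block has in its top a recess 32 mm across, 4 mm deep, then a through-bore: 20.5 mm right, 14 mm undersize, 27.5 mm oversize. The gauge's tip stops 5 to 9 mm below the block's top if undersize, 20 to 24 mm if right, 36 mm (collar on block) if oversize
- circuit_board: a small circuit board, 45 x 85 mm, between the stand and the row; to be left alone
- solder_reel: a reel 60 mm across and 50 mm high, left of the row; to be left alone
- brush: a brush, 160 mm, right of the row; to be left alone

How it is judged:
On the way, in this order (a step that is already met when the one before it is completed fails the run):
1. the gauge is lowered into the hole of block_a until it stops, after every block to the left of it has been tried (horizontal distance between gauge_tip and block_a_mid below 0.009 m and z of gauge_tip in the frame of block_a_mid below 0.005 m), for 0.15 s.
2. the gauge is lowered into the hole of block_b until it stops, after every block to the left of it has been tried (horizontal distance between gauge_tip and block_b_mid below 0.009 m and z of gauge_tip in the frame of block_b_mid below 0.019 m), for 0.15 s.
3. the gauge is lowered into the hole of block_c until it stops, after every block to the left of it has been tried (horizontal distance between gauge_tip and block_c_mid below 0.009 m and z of gauge_tip in the frame of block_c_mid below 0.005 m), for 0.15 s.
4. the gauge is lowered into the hole of block_d until it stops, after every block to the left of it has been tried (horizontal distance between gauge_tip and block_d_mid below 0.009 m and z of gauge_tip in the frame of block_d_mid below -0.009 m), for 0.15 s.
5. the gauge is lowered into the hole of block_e until it stops, after every block to the left of it has been tried (horizontal distance between gauge_tip and block_e_mid below 0.009 m and z of gauge_tip in the frame of block_e_mid below 0.005 m), for 0.15 s.
At the end, for the whole second after the job is handed in: right blocks flat on the deck, hole up (axis within 0.12 rad; centre within 26 mm in x, 115 mm in y, 17-29 mm above it); others in the tray (centre within 50 mm in x, 125 mm in y, under 34 mm high); gauge upright in its stand (tip within 14 mm of its axis, 31 mm deep or more); all at rest (x of block_a_mid in the frame of deck between -0.026 and 0.026 m and y of block_a_mid in the frame of deck between -0.115 and 0.115 m and z of block_a_mid in the frame of deck between 0.017 and 0.029 m and angle between the z axis of each of block_a_mid, block_c_mid, block_e_mid and the z axis of deck, either way round below 0.12 rad and angle between each of block_a_mid, block_c_mid, block_e_mid's own z axis and vertical below 0.7 rad and x of block_c_mid in the frame of deck between -0.026 and 0.026 m and y of block_c_mid in the frame of deck between -0.115 and 0.115 m and z of block_c_mid in the frame of deck between 0.017 and 0.029 m and x of block_e_mid in the frame of deck between -0.026 and 0.026 m and y of block_e_mid in the frame of deck between -0.115 and 0.115 m and z of block_e_mid in the frame of deck between 0.017 and 0.029 m and x of block_b_mid in the frame of tray_in between -0.05 and 0.05 m and y of block_b_mid in the frame of tray_in between -0.125 and 0.125 m and z of each of block_b_mid, block_d_mid in the frame of tray_in below 0.034 m and x of block_d_mid in the frame of tray_in between -0.05 and 0.05 m and y of block_d_mid in the frame of tray_in between -0.125 and 0.125 m and horizontal distance between gauge_tip and stand_mouth below 0.014 m and z of gauge_tip in the frame of stand_mouth below -0.031 m and angle between gauge_tip's own z axis and vertical below 0.12 rad and linear speed of each of block_a, block_b, block_c, block_d, block_e, gauge below 0.03 m/s); the robot touches nothing.
It fails at once if the circuit board, reel or brush is pushed more than 40 mm (distance of any of circuit_board, solder_reel, brush from where it was at the start of the episode above 0.04 m).
Of block_a, block_b, block_c, block_d, block_e only 4 to 5 are there at a start; the rules pass over those that are not, and their reading is None.
At some moment in a run one of block_a, block_b, block_c, block_d, block_e may be knocked a few centimetres aside while the robot is not near it.
It also fails if it takes over 210 s, if anything falls off the work surface, if the arm or the gripper's body presses on something with over 40 N, if the wrist force passes 120 N, or if a joint passes its speed limit or range.

### The arm

A 6-joint arm with a two-finger parallel gripper is mounted at the origin on the work surface. World frame = base frame: x ahead of the robot, y to its left, z up, the work surface at z = 0. Lengths are in m, angles in rad, forces in N, time in s.
With the tool pointing down it reaches from about 0.25 to 0.775 m from the base axis. Payload 4 kg.
Tool frame: the origin (TCP) lies midway between the tips of the shut fingers; the grasp point (between the pads) lies 19 mm behind it (robot.tcp_to_grasp is the distance from the TCP to the grasp point, in m); x points along the fingers, y is the direction in which the jaws open and shut, and the axes are right-handed (so a half turn about x gives the same grasp; the last joint's range is limited). The gripper opens to 94 mm and grips with 3 to 60 N. Pads are 16 mm wide; open, the fingers measure 119 mm over their backs; the gripper's body (75 mm by 177 mm) begins 78 mm behind the grasp point.
Start: joints at [1.082, 0.087, 1.371, -0, 1.684, -0.103], TCP at [0.207, 0.51, 0.206] pointing down, gripper open.
Joint ranges: [-3.1, 3.1], [-0.76, 2.03], [0.27, 2.55], [-1.08, 4.22], [0.17, 2.65], [-2.57, 2.57]. Speed limits (rad/s): [2.79, 2.79, 3.14, 3.14, 3.14, 3.14].

### API

Orientations are given as [roll, pitch, yaw] about the fixed x, y, z axes, in that order (R = Rz(yaw) Ry(pitch) Rx(roll)).
In Python, from bench import robot gives the robot as it stands.
- The arm moves only by the tool send_rows, never from a script. Its argument "increments" is a list of rows, each a list of 5 numbers: the opening, from -1 (shut) to 1 (fully open), so that 0 is half open, then the shift along the tool's x, y, z in m, then the turn about the tool's x in rad. In form: [[hand, tx, ty, tz, roll], ...]. A call has 1 to 5 rows; each row is the pose to reach, as a shift and turn from the pose commanded when the call began, along the tool's axes at that moment; what a row does not reach only later rows make up. A row lasts 1/12 s, in which the tool goes at most 41.7 mm and 7.16 degrees, less where a joint would pass 70% of its speed; a pose out of reach is approached as far as the arm can. A call with a gripper value outside its range is refused whole. The fingers move at their own pace and stop on an object; the grip force is fixed at half the most. Time passes only in rows, so rows that repeat a pose let the fingers close. It gives the time, the measured TCP pose, the force and the opening at its end, in the units of the state.
- robot.get_obs(): the state, without advancing time (a new reading comes with each control period).
- robot.snapshot(name): name is "side" or "top"; returns a dict with "image" (384x512x3 uint8, red, green, blue), "intrinsics" (3x3 intrinsics, pixels), "world_from_camera" (4x4, takes a point from camera to world coordinates). Camera axes: x right, y down, z forward; pixel columns grow to the right and rows downward; lengths in m; the calibration is good to about 2 mm. A picture is of the moment at which its call begins. There is no depth.
- robot.close_job(): hands the job in, once; it reports no verdict.
The state is a dict: "time": time; "joint_positions": joint angles; "qvel": joint speeds; "joint_torque": joint torques, N m; "tool_pos": TCP position; "ee_rot": TCP orientation; "wrist_force": force on the tool from outside, world axes, zero at the start; "wrist_torque": the same for the moment, N m; "width": finger opening in m.
Only numpy, scipy, OpenCV 4.12 (cv2) and the standard library are available. Lean on these libraries where they do the work, as an engineer would, in place of code of your own. Each camera call takes 0.05 s, during which the arm holds its last target.

## Working session

There is one attempt and no reset: what is moved stays moved. The work goes in short steps, Python scripts to look and compute and a tool call to move; the robot and the scene stay as the last step left them, time stands still between calls to the robot, and variables do not carry over. Pictures are saved under pics/ and viewed, and the job is handed in when it is done.

Besides the shell and the picture viewer there is one more tool, called after "Call:" by a JSON object that holds its "op" and its "data". send_rows: Moves the arm, as the interface text tells. Its arguments: {"type":"object","properties":{"increments":{"type":"array"}},"required":["increments"]}

```bash
ls; mkdir -p pics; python3 - <<'E'
from bench import robot
import cv2
print(robot.get_obs())
for n in ("top","side"):
    s=robot.snapshot(n); cv2.imwrite(f"pics/{n}0.png",cv2.resize(s["image"][:,:,::-1],(800,600),interpolation=cv2.INTER_CUBIC)); print(n,s["intrinsics"],s["world_from_camera"])
E
```

```text
pics
{'time': 0.0, 'joint_positions': array([ 1.08194370e+00,  8.79807491e-02,  1.37223904e+00, -2.23897969e-05,
        1.68357006e+00, -1.03131365e-01]), 'qvel': array([ 1.65946988e-03,  2.21560007e-03, -9.16899049e-05,  2.75297838e-04,
       -2.68326917e-03,  2.19191810e-03]), 'joint_torque': array([ 4.80621547e-04, -3.40184426e+01, -3.02425611e+01,  7.18945591e-02,
        3.30391957e-02, -1.81986970e-04]), 'tool_pos': array([0.20669962, 0.50910315, 0.20429781]), 'ee_rot': array([-1.66380012,  1.56859901, -2.04952387]), 'wrist_force': array([-0.52394711,  0.66230344,  1.30460384]), 'wrist_torque': array([ 0.00832304, -0.01734314,  0.03569047]), 'width': 0.09402892303879389}
top [[478.15918205   0.         258.24683841]
 [  0.         478.15918205 188.13845469]
 [  0.           0.           1.        ]] [[ 0.01205751 -0.98594729  0.16662102  0.33223877]
 [-0.99976698 -0.00890322  0.01966498 -0.02450321]
 [-0.01790517 -0.16681931 -0.98582489  1.32305484]
 [ 0.          0.          0.          1.        ]]
side [[497.91832883   0.         255.76350982]
 [  0.         497.91832883 197.31464224]
 [  0.           0.           1.        ]] [[-0.99295885 -0.06574559  0.0985405   0.41252894]
 [-0.11772299  0.64030035 -0.75904991  0.91580607]
 [-0.01319133 -0.76530581 -0.64353167  0.86842264]
 [ 0.          0.          0.          1.        ]]
```

View pics/top0.png

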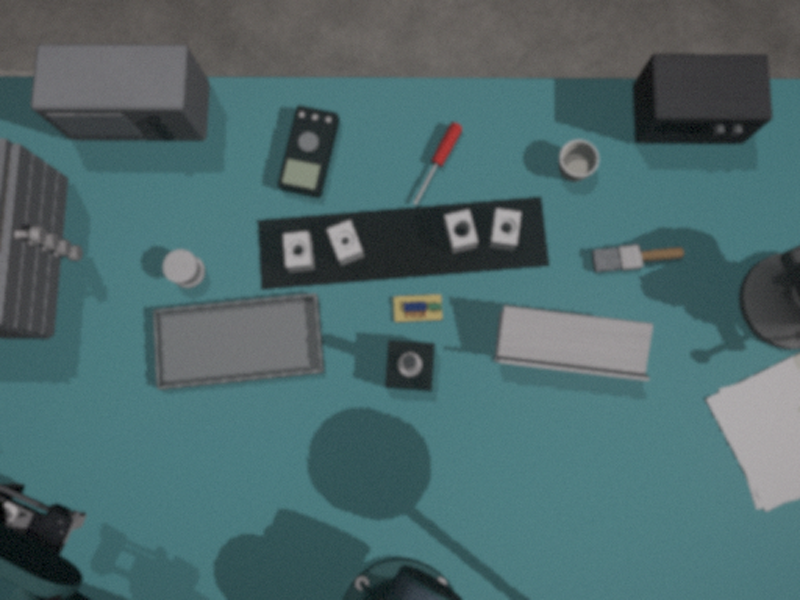

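View pics/side0.png

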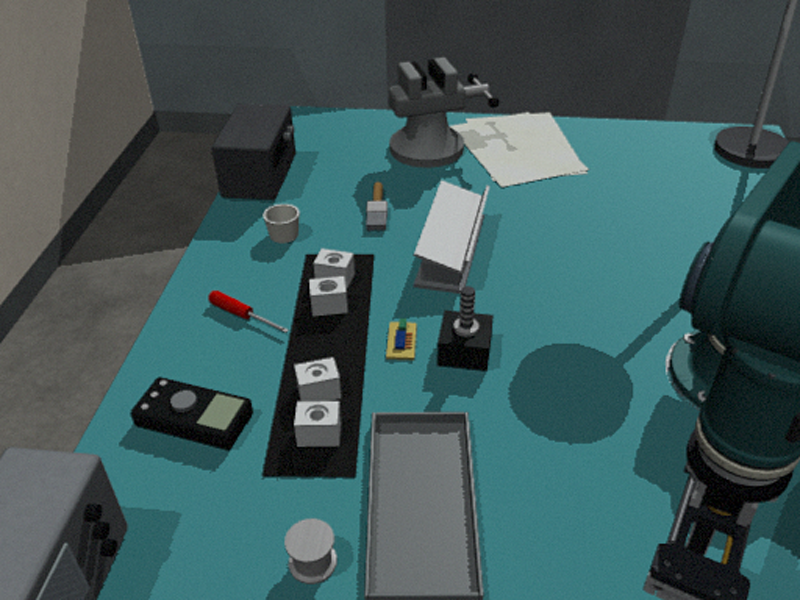

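```bash
cat > h.py <<'E'
from bench import robot
import cv2, numpy as np
from scipy.spatial.transform import Rotation as R
def snap(n): return robot.snapshot(n)
def crop(s,name,u0,v0,u1,v1):
    im=s["image"][v0:v1,u0:u1,::-1]; k=min(800/(u1-u0),600/(v1-v0)); k=int(k)
    im=cv2.resize(im,None,fx=k,fy=k,interpolation=cv2.INTER_CUBIC)
    im=cv2.convertScaleAbs(im,alpha=1.3,beta=15)
    cv2.imwrite("pics/"+name+".png",im); print(name,"origin",u0,v0,"scale",k)
def ray(s,u,v,z):
    T=s["world_from_camera"];K=s["intrinsics"]
    d=T[:3,:3]@np.linalg.inv(K)@[u,v,1]; c=T[:3,3]
    return c+d*(z-c[2])/d[2]
def proj(s,p):
    T=s["world_from_camera"];p=T[:3,:3].T@(np.array(p)-T[:3,3]); q=s["intrinsics"]@p; return q[:2]/q[2]
def pose():
    o=robot.get_obs(); M=R.from_euler("xyz",o["ee_rot"]).as_matrix(); return o,M
def yawj(M): # direction of jaw axis (tool y) in world
    return np.arctan2(M[1,1],M[0,1])
def to(p,jaw=None):
    """increments from measured pose to world p, jaw axis dir angle (mod pi)"""
    o,M=pose(); d=M.T@(np.array(p)-o["tool_pos"])
    r=0
    if jaw is not None:
        r=-(jaw-yawj(M)); r=(r+np.pi/2)%np.pi-np.pi/2
    print("t%.2f"%o["time"],"pos",o["tool_pos"].round(4),"jaw %.3f"%yawj(M),"F",o["wrist_force"].round(1),"w %.4f"%o["width"],"q6 %.2f"%o["joint_positions"][5])
    print("inc t",d.round(4),"roll %.3f (%.1f steps)"%(r,abs(r)/0.1249)," dist rows %.1f"%(np.linalg.norm(d)/.0417))
E
python3 - <<'E'
from h import *
s=snap("top"); np.save("top.npy",s["image"])
crop(s,"t_row",160,120,360,190); crop(s,"t_mid",230,175,430,255); crop(s,"t_l",90,175,290,255)
o,M=pose(); print(M.round(3))
E
```

```text
t_row origin 160 120 scale 4
t_mid origin 230 175 scale 4
t_l origin 90 175 scale 4
[[-0.001  0.376  0.927]
 [-0.002  0.926 -0.376]
 [-1.    -0.002 -0.   ]]
```

View pics/t_row.png

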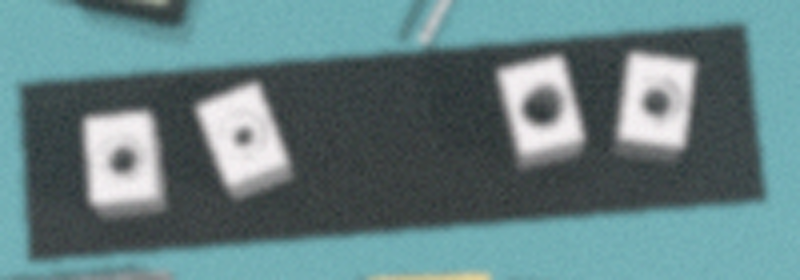

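View pics/t_mid.png

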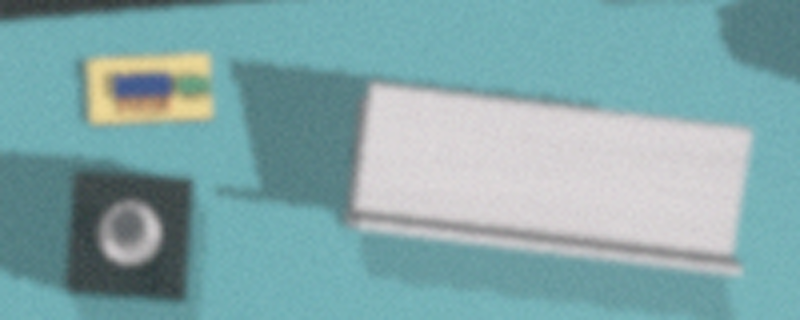

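View pics/t_l.png

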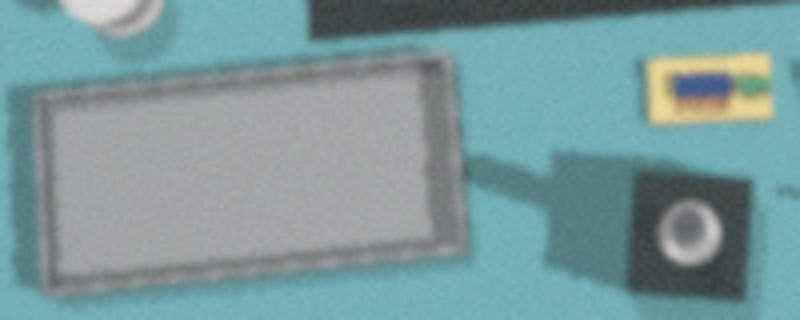

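```bash
python3 - <<'E'
from h import *
s=snap("top")
def P(x,y,z,o): return ray(s,o[0]+x/4-.375,o[1]+y/4-.375,z)[:2]
o=(160,120)
C=dict(a=[(83,117),(153,110),(160,203),(90,207),(123,160)],b=[(194,103),(260,82),(291,172),(229,192),(243,136)],d=[(497,68),(565,56),(583,145),(516,157),(542,105)],e=[(630,52),(697,60),(685,150),(617,142),(657,100)])
for k,v in C.items():
    q=np.array([P(*p,.049,o) for p in v]); 
    ux=q[0]+q[1]-q[2]-q[3]; uy=q[0]+q[3]-q[1]-q[2]
    print(k,"ctr",q[:4].mean(0).round(4),"hole",q[4].round(4),"len x %.3f y %.3f"%(np.linalg.norm(ux)/2,np.linalg.norm(uy)/2),"yaw x %.3f y-90 %.3f"%(np.arctan2(ux[1],ux[0]),np.arctan2(uy[1],uy[0])-np.pi/2))
o=(230,175)
q=np.array([P(*p,.05,o) for p in [(75,172),(192,180),(186,300),(67,290)]]); print("stand",q.mean(0),np.linalg.norm(q-np.roll(q,1,0),axis=1))
print("collar",P(130,233,.058,o),"top",P(128,228,.128,o))
hi=.062+.046*np.sin(.3); lo=.062-.046*np.sin(.3)
q=np.array([P(370,82,hi,o),P(752,128,hi,o),P(737,258,lo,o),P(355,212,lo,o)]);print("deck",q.round(3),q.mean(0),np.linalg.norm(q-np.roll(q,1,0),axis=1)); u=q[0]-q[1]+q[3]-q[2];print("deck y dir",np.arctan2(u[1],u[0]))
o=(90,175)
q=np.array([P(*p,.024,o) for p in [(35,95),(452,55),(468,252),(47,295)]]);print("tray",q.round(3),q.mean(0),np.linalg.norm(q-np.roll(q,1,0),axis=1)); u=q[0]-q[1]+q[3]-q[2];print("tray y dir",np.arctan2(u[1],u[0]))
s2=snap("side"); crop(s2,"s1",170,150,330,310)
E
```

```text
a ctr [0.6257 0.1888] hole [0.6251 0.1877] len x 0.065 y 0.048 yaw x 0.110 y-90 0.088
b ctr [0.6418 0.1055] hole [0.6426 0.1059] len x 0.067 y 0.046 yaw x 0.368 y-90 0.327
d ctr [ 0.665  -0.0975] hole [ 0.6659 -0.0987] len x 0.064 y 0.047 yaw x 0.199 y-90 0.188
e ctr [ 0.6695 -0.1775] hole [ 0.67   -0.1774] len x 0.064 y 0.046 yaw x -0.144 y-90 -0.115
stand [ 0.42544586 -0.01086395] [0.07851936 0.07832164 0.07960236 0.07893518]
collar [ 0.42630361 -0.01095904] top [ 0.42420074 -0.01042694]
deck [[ 0.526 -0.168]
 [ 0.498 -0.417]
 [ 0.415 -0.412]
 [ 0.443 -0.16 ]] [ 0.47029799 -0.28925281] [0.08372843 0.25028676 0.08315999 0.25291258]
deck y dir 1.4596238590819606
tray [[0.519 0.443]
 [0.55  0.155]
 [0.414 0.14 ]
 [0.382 0.425]] [0.46634584 0.29072712] [0.13809983 0.28938976 0.13624848 0.28718096]
tray y dir 1.6799589650829658
s1 origin 170 150 scale 3
```

View pics/s1.png

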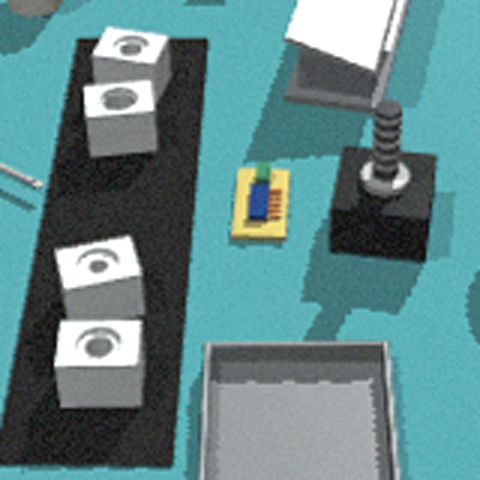

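```bash
python3 - <<'E'
from h import *
s=snap("side")
for n,u,v,z in [("a",99,345,.049),("b",99,265,.049),("d",121,98,.049),("e",131,46,.049),("collar",385,177,.058),("htop",388,104,.128)]:
    print(n,ray(s,170+u/3-.33,150+v/3-.33,z)[:2].round(4))
to([.425,-.011,.16],0.0)
E
```

```text
a [0.6274 0.1906]
b [0.644  0.1086]
d [ 0.6663 -0.0997]
e [ 0.6716 -0.1771]
collar [ 0.4282 -0.0076]
htop [ 0.4292 -0.0157]
t0.30 pos [0.2069 0.5094 0.2051] jaw 1.185 F [-0.4  0.4  0.1] w 0.0939 q6 -0.10
inc t [ 0.0454 -0.4     0.3979] roll 1.185 (9.5 steps)  dist rows 13.6
```

Call:
{"op": "send_rows", "data": {"increments": [[1,0,-0.03,0.03,-0.08],[1,0,-0.06,0.06,-0.16],[1,0,-0.09,0.09,-0.24],[1,0,-0.12,0.12,-0.32],[1,0,-0.15,0.15,-0.386]]}}

```text
time: 0.72
tool_pos: [0.2882, 0.316, 0.2055]
ee_rot: [0.264, 1.57, 0.269]
wrist_force: [-0.2, 0.4, 1.4]
width: 0.0939
```

Call:
{"op": "send_rows", "data": {"increments": [[1,0,-0.038,0.016,0],[1,0,-0.076,0.032,0],[1,0,-0.114,0.048,0],[1,0,-0.152,0.064,0],[1,0,-0.19,0.08,0]]}}

```text
time: 1.13
tool_pos: [0.3683, 0.1258, 0.2058]
ee_rot: [0.306, 1.569, 0.307]
wrist_force: [1.0, 0.8, 0.2]
width: 0.0937
```

Call:
{"op": "send_rows", "data": {"increments": [[1,0,-0.036,0.016,0],[1,0,-0.072,0.032,0],[1,0,-0.108,0.046,0],[1,0,-0.136,0.057,0],[1,0,-0.136,0.057,0]]}}

```text
time: 1.55
tool_pos: [0.4263, -0.0129, 0.205]
ee_rot: [-1.64, 1.569, -1.647]
wrist_force: [-0.3, 0.3, 0.1]
width: 0.094
```

```bash
python3 - <<'E'
from h import *
to([.426,-.011,.077],np.pi/2)
E
```

```text
t1.55 pos [ 0.4263 -0.0129  0.205 ] jaw 1.564 F [-0.3  0.3  0.1] w 0.0940 q6 -1.73
inc t [ 0.128   0.0022 -0.0002] roll -0.007 (0.1 steps)  dist rows 3.1
```

Call:
{"op": "send_rows", "data": {"increments": [[1,0.035,0.002,0,-0.007],[1,0.07,0.002,0,-0.007],[1,0.105,0.002,0,-0.007],[1,0.128,0.002,0,-0.007],[-1,0.128,0.002,0,-0.007]]}}

```text
time: 1.97
tool_pos: [0.4204, -0.005, 0.0719]
ee_rot: [2.95, 1.559, 2.957]
wrist_force: [-1.0, -0.5, -0.7]
width: 0.0901
```

Call:
{"op": "send_rows", "data": {"increments": [[-1,0,0,0,0],[-1,0,0,0,0],[-1,0,0,0,0],[-1,0,0,0,0],[-1,0,0,0,0]]}}

```text
time: 2.38
tool_pos: [0.4263, -0.0064, 0.0792]
ee_rot: [-0.111, 1.567, -0.103]
wrist_force: [-0.3, 0.3, 0.2]
width: 0.0574
```

```bash
python3 - <<'E'
from h import *
to([.426,-.011,.200],np.pi/2)
s=snap("side"); crop(s,"s2",250,120,370,220)
E
```

```text
t2.38 pos [ 0.4263 -0.0064  0.0792] jaw 1.578 F [-0.3  0.3  0.2] w 0.0574 q6 -1.73
inc t [-1.208e-01 -4.700e-03  1.000e-04] roll 0.007 (0.1 steps)  dist rows 2.9
s2 origin 250 120 scale 6
```

View pics/s2.png

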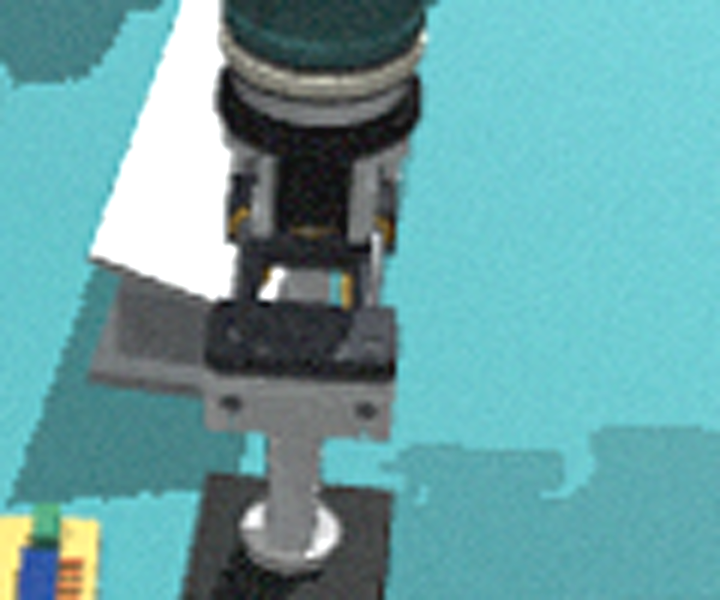

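Call:
{"op": "send_rows", "data": {"increments": [[-1,0.002,-0.0045,0,0],[-1,0.002,-0.0045,0,0],[-1,0.002,-0.0045,0,0],[-1,0.002,-0.0045,0,0],[-1,0.002,-0.0045,0,0]]}}

```text
time: 2.85
tool_pos: [0.4251, -0.011, 0.0754]
ee_rot: [-2.007, 1.571, -2.0]
wrist_force: [-0.6, 0.6, -2.5]
width: 0.0215
```

Call:
{"op": "send_rows", "data": {"increments": [[-1,0,0,0,0],[-1,0,0,0,0],[-1,0,0,0,0]]}}

```text
time: 3.1
tool_pos: [0.4251, -0.0109, 0.0754]
ee_rot: [-2.022, 1.57, -2.015]
wrist_force: [-0.9, -2.3, -0.7]
width: 0.0215
```

```bash
python3 - <<'E'
from h import *
to([.426,-.011,.180],np.pi/2)
E
```

```text
t3.10 pos [ 0.4251 -0.0109  0.0754] jaw 1.578 F [-0.9 -2.3 -0.7] w 0.0215 q6 -1.74
inc t [-1.046e-01 -1.000e-04  9.000e-04] roll 0.007 (0.1 steps)  dist rows 2.5
```

Call:
{"op": "send_rows", "data": {"increments": [[-1,-0.03,0,0,0],[-1,-0.06,0,0,0],[-1,-0.09,0,0,0],[-1,-0.09,0.025,0.025,0],[-1,-0.09,0.05,0.05,0]]}}

```text
time: 3.52
tool_pos: [0.4765, 0.0395, 0.1685]
ee_rot: [-0.01, 1.565, -0.006]
wrist_force: [0.1, -0.8, -2.2]
width: 0.0216
```

Call:
{"op": "send_rows", "data": {"increments": [[-1,0,0.027,0.027,0],[-1,0,0.054,0.054,0],[-1,0,0.081,0.081,0],[-1,0,0.108,0.108,0],[-1,0,0.13,0.13,0]]}}

```text
time: 3.93
tool_pos: [0.6048, 0.1729, 0.1641]
ee_rot: [2.726, 1.569, 2.734]
wrist_force: [0.7, -1.0, -2.8]
width: 0.0216
```

Call:
{"op": "send_rows", "data": {"increments": [[-1,0,0.019,0.02,0],[-1,0,0.019,0.02,0],[-1,0,0.019,0.02,0],[-1,0,0.019,0.02,0]]}}

```text
time: 4.27
tool_pos: [0.623, 0.1893, 0.1645]
ee_rot: [-2.854, 1.568, -2.846]
wrist_force: [0.5, -0.1, -2.2]
width: 0.0214
```

```bash
python3 - <<'E'
from h import *
to([.626,.189,.125],np.pi/2)
s=snap("side"); crop(s,"s3",160,180,300,300)
t=snap("top"); crop(t,"t3",160,120,360,190)
o,M=pose(); tip=o["tool_pos"]+M@[.0625,0,0]; print("side px of tip",proj(s,tip),"hole",proj(s,[.626,.189,.049]))
E
```

```text
t4.27 pos [0.623  0.1893 0.1645] jaw 1.578 F [ 0.5 -0.1 -2.2] w 0.0214 q6 -1.37
inc t [ 0.0395 -0.0003  0.0031] roll 0.007 (0.1 steps)  dist rows 1.0
s3 origin 160 180 scale 5
t3 origin 160 120 scale 4
side px of tip [202.80212818 247.01247675] hole [203.4402113  264.16891308]
```

View pics/s3.png

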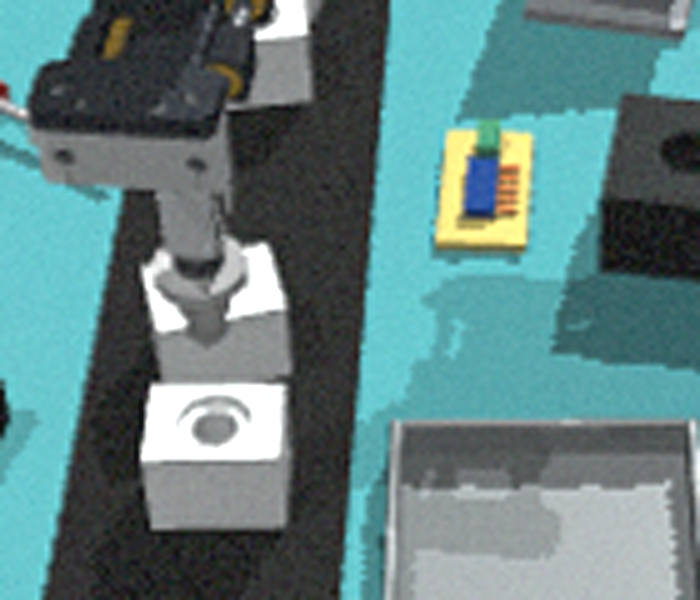

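View pics/t3.png

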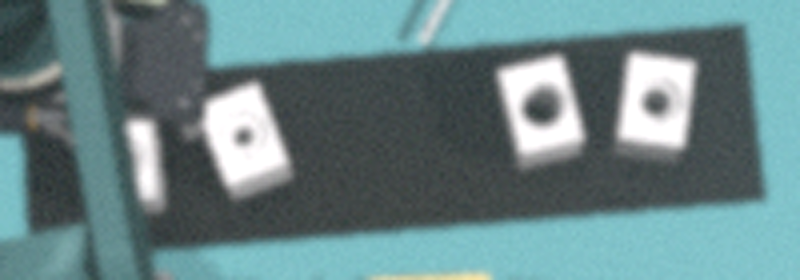

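```bash
python3 - <<'E'
from h import *
s=snap("side")
o,M=pose();p=o["tool_pos"];print(p)
f=lambda u,v:(160+u/5-.4,180+v/5-.4)
print("tip",ray(s,*f(207,342),p[2]-.0615),"hole rim",ray(s,*f(214,427),.047), "recess", ray(s,*f(213,426),.049))
for z in (.103,.115,.135,.155): print(z,(proj(s,[p[0],p[1],z])-[159.6,179.6])*5)
E
```

```text
[0.62308809 0.18871479 0.16595197]
tip [0.62587063 0.19328346 0.10445197] hole rim [0.62832545 0.18989375 0.047     ] recess [0.62835749 0.19112699 0.049     ]
0.103 [215.82036571 337.205563  ]
0.115 [213.51255987 317.40075599]
0.135 [209.59039287 283.74204903]
0.155 [205.5703719  249.24359244]
```

Call:
{"op": "send_rows", "data": {"increments": [[-1,0.02,0,0.003,0],[-1,0.04,0,0.003,0],[-1,0.05,0,0.003,0],[-1,0.055,0,0.003,0],[-1,0.06,0,0.003,0]]}}

```text
time: 4.83
tool_pos: [0.6263, 0.1892, 0.1054]
ee_rot: [2.898, 1.571, 2.904]
wrist_force: [0.4, 0.3, -1.3]
width: 0.0215
```

Call:
{"op": "send_rows", "data": {"increments": [[-1,0.004,0,0,0],[-1,0.008,0,0,0],[-1,0.012,0,0,0],[-1,0.014,0,0,0],[-1,0.014,0,0,0]]}}

```text
time: 5.25
tool_pos: [0.6264, 0.1895, 0.091]
ee_rot: [-2.67, 1.57, -2.663]
wrist_force: [-2.6, -0.9, -2.8]
width: 0.0214
```

```bash
python3 - <<'E'
from h import *
to([.626,.189,.0885],np.pi/2)
s=snap("side"); crop(s,"s4",160,180,300,300)
E
```

```text
t5.25 pos [0.6264 0.1895 0.091 ] jaw 1.578 F [-2.6 -0.9 -2.8] w 0.0214 q6 -1.37
inc t [ 0.0025 -0.0005 -0.0004] roll 0.007 (0.1 steps)  dist rows 0.1
s4 origin 160 180 scale 5
```

View pics/s4.png

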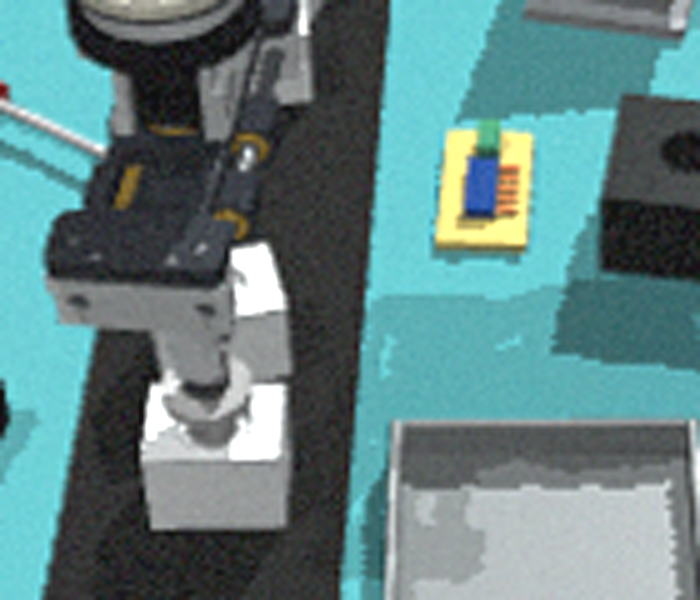

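Call:
{"op": "send_rows", "data": {"increments": [[-1,0.002,0,0,0],[-1,0.004,0,0,0],[-1,0.005,0,0,0],[-1,0.006,0,0,0],[-1,0.006,0,0,0]]}}

```text
time: 5.72
tool_pos: [0.6268, 0.1895, 0.0895]
ee_rot: [-0.005, 1.569, 0.003]
wrist_force: [-6.9, -2.3, 11.2]
width: 0.022
```

```bash
python3 - <<'E'
from h import *
to([.626,.189,.0885],np.pi/2)
E
```

```text
t5.72 pos [0.6268 0.1895 0.0895] jaw 1.578 F [-6.9 -2.3 11.2] w 0.0220 q6 -1.37
inc t [ 0.001  -0.0005 -0.0008] roll 0.007 (0.1 steps)  dist rows 0.0
```

Call:
{"op": "send_rows", "data": {"increments": [[-1,0.002,0,0,0],[-1,0.002,0,0,0],[-1,0.002,0,0,0]]}}

```text
time: 5.97
tool_pos: [0.627, 0.1895, 0.0893]
ee_rot: [0.029, 1.568, 0.037]
wrist_force: [-8.6, -2.8, 15.9]
width: 0.0215
```

Call:
{"op": "send_rows", "data": {"increments": [[-1,-0.01,0,-0.001,0],[-1,-0.03,0,-0.001,0],[-1,-0.06,0,0,0],[-1,-0.075,-0.02,0.004,0],[-1,-0.075,-0.05,0.01,0]]}}

```text
time: 6.38
tool_pos: [0.6402, 0.1428, 0.1648]
ee_rot: [0.284, 1.558, 0.296]
wrist_force: [0.7, -0.5, -1.3]
width: 0.0214
```

Call:
{"op": "send_rows", "data": {"increments": [[-1,0,-0.032,0.006,0],[-1,0,-0.032,0.006,0],[-1,0,-0.032,0.006,0],[-1,0,-0.032,0.006,0]]}}

```text
time: 6.72
tool_pos: [0.6436, 0.1082, 0.1583]
ee_rot: [1.124, 1.569, 1.13]
wrist_force: [-0.6, 0.3, -1.5]
width: 0.0219
```

```bash
python3 - <<'E'
from h import *
to([.643,.107,.125],np.pi/2)
s=snap("side"); crop(s,"s5",160,150,300,270)
E
```

```text
t6.72 pos [0.6436 0.1082 0.1583] jaw 1.578 F [-0.6  0.3 -1.5] w 0.0219 q6 -1.50
inc t [ 0.0333 -0.0012 -0.0007] roll 0.007 (0.1 steps)  dist rows 0.8
s5 origin 160 150 scale 5
```

View pics/s5.png

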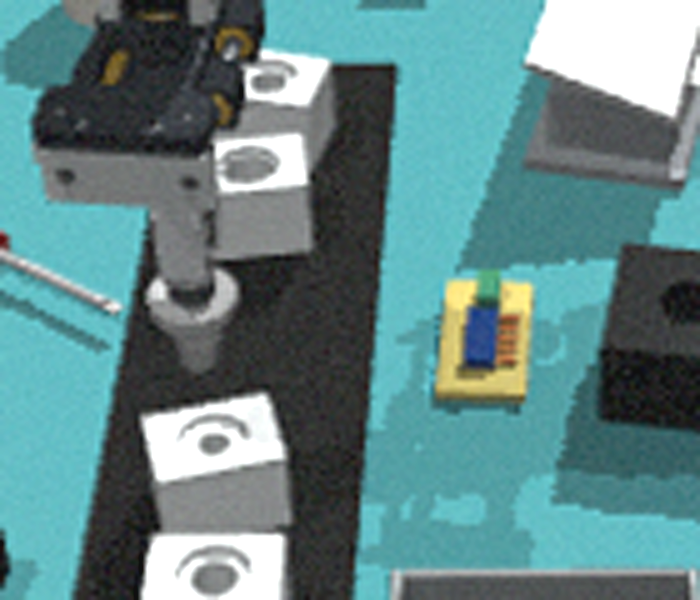

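```bash
python3 - <<'E'
from h import *
s=snap("side")
o,M=pose();p=o["tool_pos"];print(p)
f=lambda u,v:(160+u/5-.4,150+v/5-.4)
print("tip",ray(s,*f(200,370),p[2]-.0615),"recess", ray(s,*f(214,435),.049),"bore",ray(s,*f(214,443),.045))
E
```

```text
[0.64327841 0.10897734 0.15825003]
tip [0.6466753  0.1107484  0.09675003] recess [0.64555039 0.10406554 0.049     ] bore [0.64562426 0.10535186 0.045     ]
```

Call:
{"op": "send_rows", "data": {"increments": [[-1,0.015,-0.001,-0.001,0],[-1,0.03,-0.001,-0.001,0],[-1,0.04,-0.001,-0.001,0],[-1,0.045,-0.001,-0.001,0],[-1,0.048,-0.001,-0.001,0]]}}

```text
time: 7.23
tool_pos: [0.6416, 0.1075, 0.1091]
ee_rot: [3.085, 1.569, 3.094]
wrist_force: [0.0, -0.2, -1.8]
width: 0.0216
```

Call:
{"op": "send_rows", "data": {"increments": [[-1,0.002,0,0,0],[-1,0.005,0,0,0],[-1,0.008,0,0,0],[-1,0.01,0,0,0],[-1,0.01,0,0,0]]}}

```text
time: 7.65
tool_pos: [0.6429, 0.1063, 0.1039]
ee_rot: [-0.233, 1.568, -0.226]
wrist_force: [-3.2, -1.2, 6.6]
width: 0.0214
```

```bash
python3 - <<'E'
from h import *
to([.643,.107,.125],np.pi/2)
s=snap("side"); crop(s,"s6",160,150,300,270)
E
```

```text
t7.65 pos [0.6429 0.1063 0.1039] jaw 1.578 F [-3.2 -1.2  6.6] w 0.0214 q6 -1.50
inc t [-0.0211  0.0007  0.0002] roll 0.007 (0.1 steps)  dist rows 0.5
s6 origin 160 150 scale 5
```

View pics/s6.png

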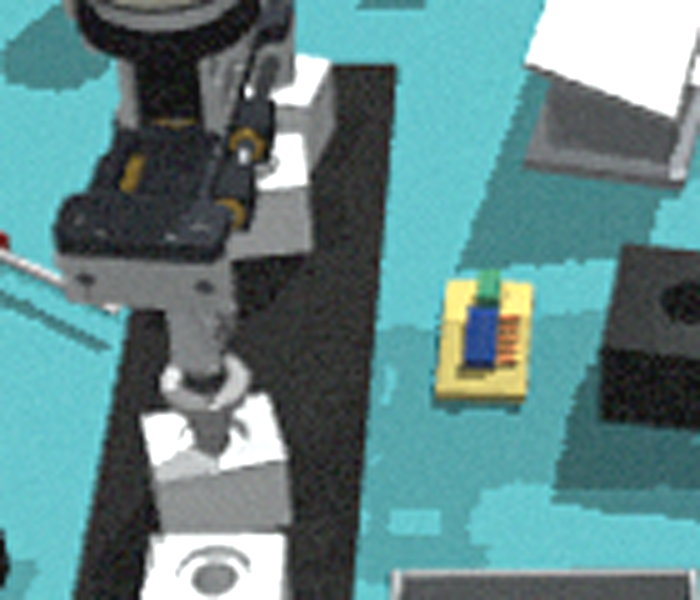

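Call:
{"op": "send_rows", "data": {"increments": [[-1,0.002,0,0,0],[-1,0.003,0,0,0],[-1,0.003,0,0,0]]}}

```text
time: 7.95
tool_pos: [0.6431, 0.1063, 0.1037]
ee_rot: [-0.126, 1.566, -0.119]
wrist_force: [-7.0, -2.0, 13.7]
width: 0.0216
```

Call:
{"op": "send_rows", "data": {"increments": [[-1,-0.02,0,0,0],[-1,-0.05,0,0,0],[-1,-0.065,-0.03,0.003,0],[-1,-0.065,-0.07,0.007,0],[-1,-0.065,-0.11,0.012,0]]}}

```text
time: 8.37
tool_pos: [0.6565, -0.0033, 0.1659]
ee_rot: [-0.073, 1.565, -0.063]
wrist_force: [1.3, -0.3, -2.9]
width: 0.0214
```

Call:
{"op": "send_rows", "data": {"increments": [[-1,0,-0.04,0.004,0],[-1,0,-0.08,0.008,0],[-1,0,-0.094,0.012,0],[-1,0,-0.094,0.012,0],[-1,0,-0.094,0.012,0]]}}

```text
time: 8.78
tool_pos: [0.6679, -0.0976, 0.1625]
ee_rot: [1.297, 1.57, 1.303]
wrist_force: [-0.0, 0.7, -1.5]
width: 0.0217
```

```bash
python3 - <<'E'
from h import *
to([.665,-.099,.125],np.pi/2)
s=snap("side"); crop(s,"s7",160,110,300,230)
t=snap("top"); crop(t,"t7",160,120,360,190)
E
```

```text
t8.78 pos [ 0.6679 -0.0976  0.1625] jaw 1.576 F [-0.   0.7 -1.5] w 0.0217 q6 -1.81
inc t [ 0.0375 -0.0014 -0.0029] roll 0.005 (0.0 steps)  dist rows 0.9
s7 origin 160 110 scale 5
t7 origin 160 120 scale 4
```

View pics/s7.png

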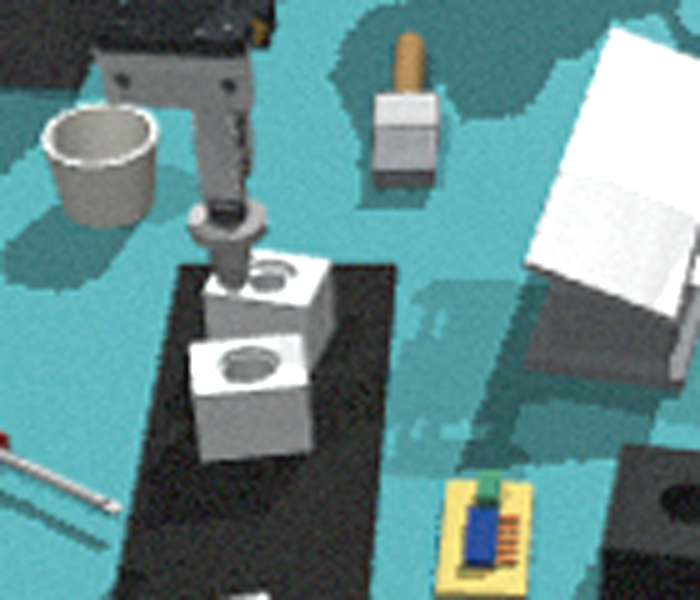

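View pics/t7.png

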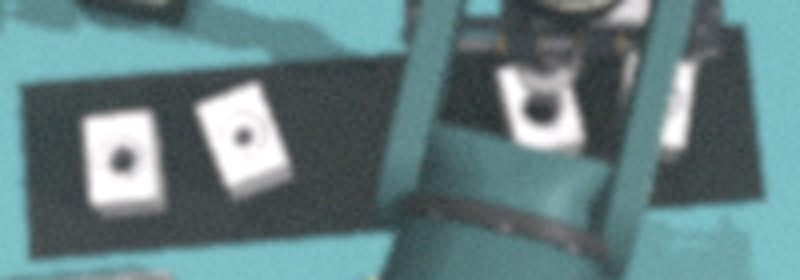

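```bash
python3 - <<'E'
from h import *
s=snap("side")
o,M=pose();p=o["tool_pos"];print(p)
f=lambda u,v:(160+u/5-.4,110+v/5-.4)
print("tip",ray(s,*f(237,287),p[2]-.0615),"recess", ray(s,*f(250,364),.049),"bore",ray(s,*f(250,368),.045))
E
```

```text
[ 0.66781396 -0.09528044  0.16268467]
tip [ 0.66987194 -0.09727196  0.10118467] recess [ 0.66729187 -0.0993228   0.049     ] bore [ 0.66788812 -0.10089212  0.045     ]
```

Call:
{"op": "send_rows", "data": {"increments": [[-1,0.02,-0.002,-0.002,0],[-1,0.04,-0.002,-0.002,0],[-1,0.055,-0.002,-0.002,0],[-1,0.06,-0.002,-0.002,0],[-1,0.06,-0.002,-0.002,0]]}}

```text
time: 9.35
tool_pos: [0.6646, -0.0971, 0.1004]
ee_rot: [2.823, 1.567, 2.833]
wrist_force: [0.5, 0.4, -2.4]
width: 0.0218
```

```bash
python3 - <<'E'
from h import *
to([.666,-.099,.0775],np.pi/2)
E
```

```text
t9.35 pos [ 0.6646 -0.0971  0.1004] jaw 1.580 F [ 0.5  0.4 -2.4] w 0.0218 q6 -1.81
inc t [ 0.0229 -0.0019  0.0015] roll 0.009 (0.1 steps)  dist rows 0.6
```

Call:
{"op": "send_rows", "data": {"increments": [[-1,0.004,-0.001,0.001,0],[-1,0.009,-0.001,0.001,0],[-1,0.014,-0.001,0.001,0],[-1,0.019,-0.001,0.001,0],[-1,0.023,-0.001,0.001,0]]}}

```text
time: 9.77
tool_pos: [0.6668, -0.1, 0.0796]
ee_rot: [0.319, 1.57, 0.326]
wrist_force: [-0.0, 0.3, -1.6]
width: 0.0215
```

Call:
{"op": "send_rows", "data": {"increments": [[-1,0.002,0,0,0],[-1,0.004,0,0,0],[-1,0.006,0,0,0],[-1,0.006,0,0,0]]}}

```text
time: 10.1
tool_pos: [0.6668, -0.1001, 0.0744]
ee_rot: [-0.16, 1.57, -0.153]
wrist_force: [-1.2, 0.4, 2.5]
width: 0.0221
```

```bash
python3 - <<'E'
from h import *
to([.666,-.099,.0775],np.pi/2)
s=snap("side"); crop(s,"s8",160,110,300,230)
E
```

```text
t10.10 pos [ 0.6668 -0.1001  0.0744] jaw 1.578 F [-1.2  0.4  2.5] w 0.0221 q6 -1.81
inc t [-0.0031  0.0011 -0.0008] roll 0.007 (0.1 steps)  dist rows 0.1
s8 origin 160 110 scale 5
```

View pics/s8.png

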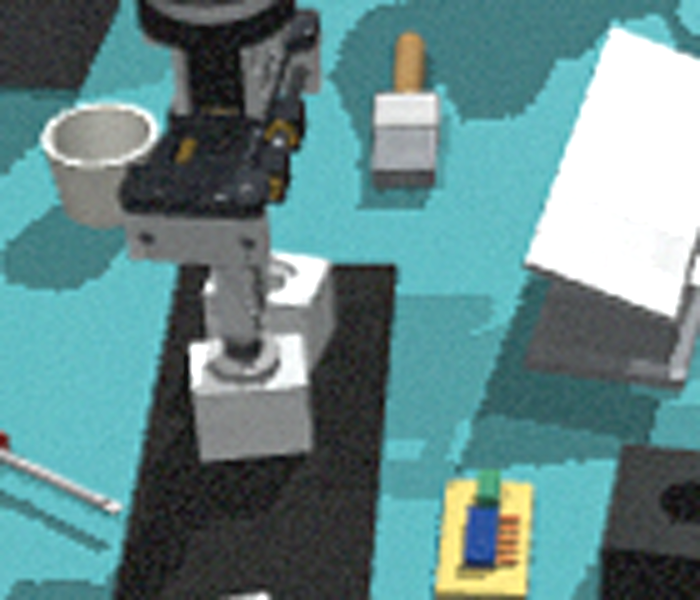

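Call:
{"op": "send_rows", "data": {"increments": [[-1,0.002,0,0,0],[-1,0.002,0,0,0],[-1,0.002,0,0,0]]}}

```text
time: 10.4
tool_pos: [0.6669, -0.1002, 0.0744]
ee_rot: [-0.329, 1.569, -0.322]
wrist_force: [-4.6, 1.0, 7.9]
width: 0.0219
```

Call:
{"op": "send_rows", "data": {"increments": [[-1,-0.02,0,0,0],[-1,-0.06,0,0,0],[-1,-0.09,0,0,0],[-1,-0.095,-0.03,0.002,0],[-1,-0.095,-0.06,0.004,0]]}}

```text
time: 10.82
tool_pos: [0.6738, -0.1597, 0.1718]
ee_rot: [-0.294, 1.561, -0.284]
wrist_force: [0.5, -0.9, -2.0]
width: 0.0214
```

Call:
{"op": "send_rows", "data": {"increments": [[-1,0,-0.018,0,0],[-1,0,-0.018,0,0],[-1,0,-0.018,0,0],[-1,0,-0.018,0,0]]}}

```text
time: 11.15
tool_pos: [0.6709, -0.1773, 0.165]
ee_rot: [2.358, 1.568, 2.365]
wrist_force: [0.5, 0.7, -2.0]
width: 0.0218
```

```bash
python3 - <<'E'
from h import *
to([.671,-.178,.1],np.pi/2)
s=snap("side"); crop(s,"s9",160,90,300,210)
t=snap("top"); crop(t,"t9",160,120,360,190)
E
```

```text
t11.15 pos [ 0.6709 -0.1773  0.165 ] jaw 1.578 F [ 0.5  0.7 -2. ] w 0.0218 q6 -1.92
inc t [ 0.065  -0.0008  0.0002] roll 0.007 (0.1 steps)  dist rows 1.6
s9 origin 160 90 scale 5
t9 origin 160 120 scale 4
```

View pics/s9.png

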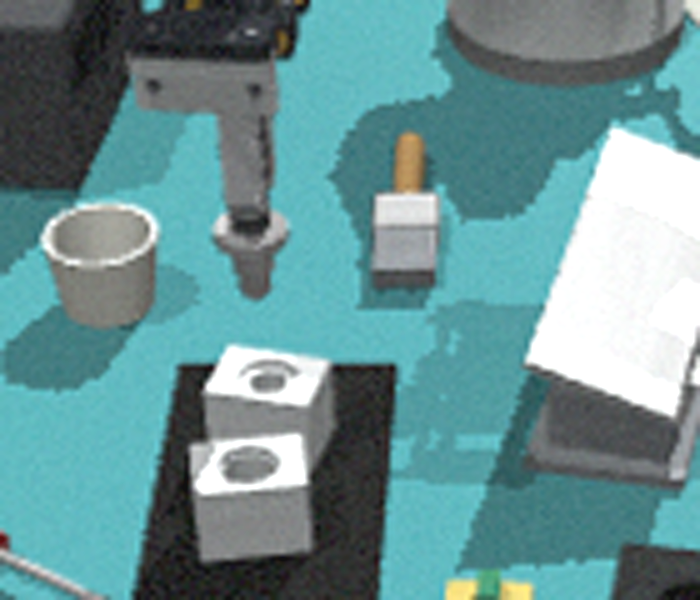

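View pics/t9.png

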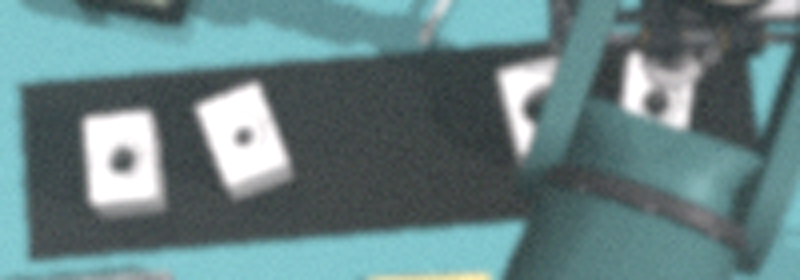

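Unmoved; aligned. Lower into e.

Call:
{"op": "send_rows", "data": {"increments": [[-1,0.025,0,0,0],[-1,0.045,0,0,0],[-1,0.055,0,0,0],[-1,0.06,0,0,0],[-1,0.06,0,0,0]]}}

```text
time: 11.67
tool_pos: [0.6706, -0.177, 0.1047]
ee_rot: [2.739, 1.568, 2.747]
wrist_force: [0.3, 0.5, -2.0]
width: 0.0215
```

Call:
{"op": "send_rows", "data": {"increments": [[-1,0.004,0,0,0],[-1,0.008,0,0,0],[-1,0.012,0,0,0],[-1,0.016,0,0,0],[-1,0.018,0,0,0]]}}

```text
time: 12.08
tool_pos: [0.6737, -0.1786, 0.0985]
ee_rot: [-0.323, 1.56, -0.315]
wrist_force: [-2.7, 1.3, 1.4]
width: 0.0217
```

Call:
{"op": "send_rows", "data": {"increments": [[-1,0.002,0,0,0],[-1,0.003,0,0,0],[-1,0.004,0,0,0],[-1,0.004,0,0,0]]}}

```text
time: 12.42
tool_pos: [0.6721, -0.1784, 0.0889]
ee_rot: [-0.389, 1.567, -0.382]
wrist_force: [-4.8, 1.8, 11.7]
width: 0.0213
```

```bash
python3 - <<'E'
from h import *
to([.671,-.178,.1],np.pi/2)
s=snap("side"); crop(s,"s10",160,90,300,210)
E
```

```text
t12.42 pos [ 0.6721 -0.1784  0.0889] jaw 1.578 F [-4.8  1.8 11.7] w 0.0213 q6 -1.92
inc t [-0.0111  0.0004 -0.001 ] roll 0.007 (0.1 steps)  dist rows 0.3
s10 origin 160 90 scale 5
```

View pics/s10.png

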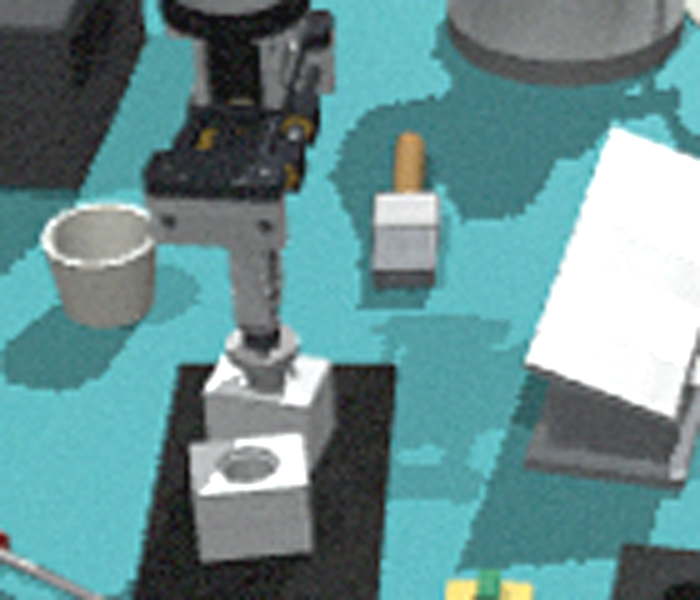

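Call:
{"op": "send_rows", "data": {"increments": [[-1,0.002,0,0,0],[-1,0.002,0,0,0],[-1,0.002,0,0,0]]}}

```text
time: 12.72
tool_pos: [0.6722, -0.1785, 0.0888]
ee_rot: [-0.393, 1.566, -0.386]
wrist_force: [-7.0, 1.8, 15.8]
width: 0.0219
```

Call:
{"op": "send_rows", "data": {"increments": [[-1,-0.02,0,0,0],[-1,-0.06,0,0,0],[-1,-0.085,0,0,0],[-1,-0.085,0.02,-0.03,0],[-1,-0.085,0.04,-0.06,0]]}}

```text
time: 13.13
tool_pos: [0.6134, -0.1396, 0.1694]
ee_rot: [-0.282, 1.564, -0.276]
wrist_force: [0.2, -0.1, -1.7]
width: 0.0214
```

Call:
{"op": "send_rows", "data": {"increments": [[-1,0,0.02,-0.03,0],[-1,0,0.04,-0.06,0],[-1,0,0.06,-0.09,0],[-1,0,0.08,-0.12,0],[-1,0,0.1,-0.15,0]]}}

```text
time: 13.55
tool_pos: [0.4592, -0.0388, 0.1671]
ee_rot: [0.119, 1.57, 0.125]
wrist_force: [0.4, 0.9, -1.4]
width: 0.0218
```

Call:
{"op": "send_rows", "data": {"increments": [[-1,0,0.02,-0.025,0],[-1,0,0.027,-0.036,0],[-1,0,0.027,-0.036,0],[-1,0,0.027,-0.036,0]]}}

```text
time: 13.88
tool_pos: [0.4246, -0.0128, 0.1678]
ee_rot: [-0.242, 1.568, -0.234]
wrist_force: [0.3, 0.9, -1.6]
width: 0.0215
```

```bash
python3 - <<'E'
from h import *
to([.4251,-.0109,.125],np.pi/2)
s=snap("side"); crop(s,"s11",220,110,360,230)
E
```

```text
t13.88 pos [ 0.4246 -0.0128  0.1678] jaw 1.579 F [ 0.3  0.9 -1.6] w 0.0215 q6 -1.74
inc t [0.0428 0.0019 0.0004] roll 0.008 (0.1 steps)  dist rows 1.0
s11 origin 220 110 scale 5
```

View pics/s11.png

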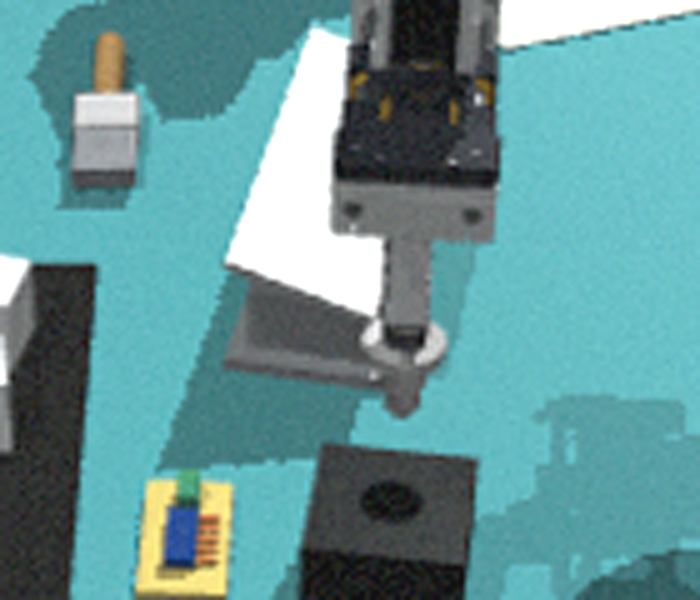

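Call:
{"op": "send_rows", "data": {"increments": [[-1,0.02,0.001,0,0],[-1,0.04,0.001,0,0],[-1,0.055,0.001,0,0],[-1,0.065,0.001,0,0],[-1,0.07,0.001,0,0]]}}

```text
time: 14.35
tool_pos: [0.424, -0.0123, 0.0955]
ee_rot: [2.982, 1.568, 2.989]
wrist_force: [-0.4, -0.5, -0.7]
width: 0.0215
```

```bash
python3 - <<'E'
from h import *
to([.4251,-.0109,.0754],np.pi/2)
E
```

```text
t14.35 pos [ 0.424  -0.0123  0.0955] jaw 1.577 F [-0.4 -0.5 -0.7] w 0.0215 q6 -1.74
inc t [0.0201 0.0014 0.0012] roll 0.006 (0.0 steps)  dist rows 0.5
```

Call:
{"op": "send_rows", "data": {"increments": [[-1,0.006,0.001,0.001,0],[-1,0.012,0.001,0.001,0],[-1,0.018,0.001,0.001,0],[-1,0.019,0.001,0.001,0],[-1,0.021,0.001,0.001,0]]}}

```text
time: 14.77
tool_pos: [0.4254, -0.0108, 0.0766]
ee_rot: [-0.059, 1.57, -0.051]
wrist_force: [-0.2, 0.2, -2.1]
width: 0.0216
```

Call:
{"op": "send_rows", "data": {"increments": [[-1,0,0,0,0],[-0.4,0,0,0,0],[-0.4,0,0,0,0],[-0.4,0,0,0,0],[-0.4,0,0,0,0]]}}

```text
time: 15.18
tool_pos: [0.4256, -0.0109, 0.0771]
ee_rot: [-0.125, 1.569, -0.118]
wrist_force: [0.7, -0.4, 0.1]
width: 0.0284
```

```bash
python3 - <<'E'
from h import *
to([.4251,-.0109,.23],np.pi/2)
s=snap("side"); crop(s,"s12",220,110,360,230)
E
```

```text
t15.18 pos [ 0.4256 -0.0109  0.0771] jaw 1.578 F [ 0.7 -0.4  0.1] w 0.0284 q6 -1.74
inc t [-1.529e-01 -1.000e-04 -3.000e-04] roll 0.007 (0.1 steps)  dist rows 3.7
s12 origin 220 110 scale 5
```

View pics/s12.png

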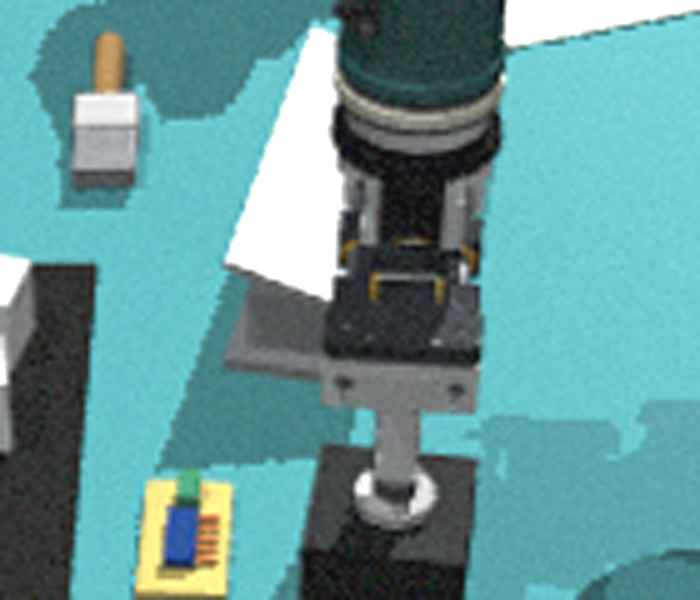

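Call:
{"op": "send_rows", "data": {"increments": [[-0.2,-0.04,0,0,0],[-0.2,-0.08,0,0,0],[-0.2,-0.115,0,0,0],[0.36,-0.14,0,0,0],[0.36,-0.14,0,0,0]]}}

```text
time: 15.65
tool_pos: [0.4282, -0.0113, 0.2235]
ee_rot: [-0.163, 1.558, -0.156]
wrist_force: [0.2, -0.1, 0.9]
width: 0.0476
```

```bash
python3 - <<'E'
from h import *
s=snap("side"); crop(s,"s13",160,110,360,260)
t=snap("top"); crop(t,"t13",160,120,360,190)
E
```

```text
s13 origin 160 110 scale 4
t13 origin 160 120 scale 4
```

View pics/s13.png

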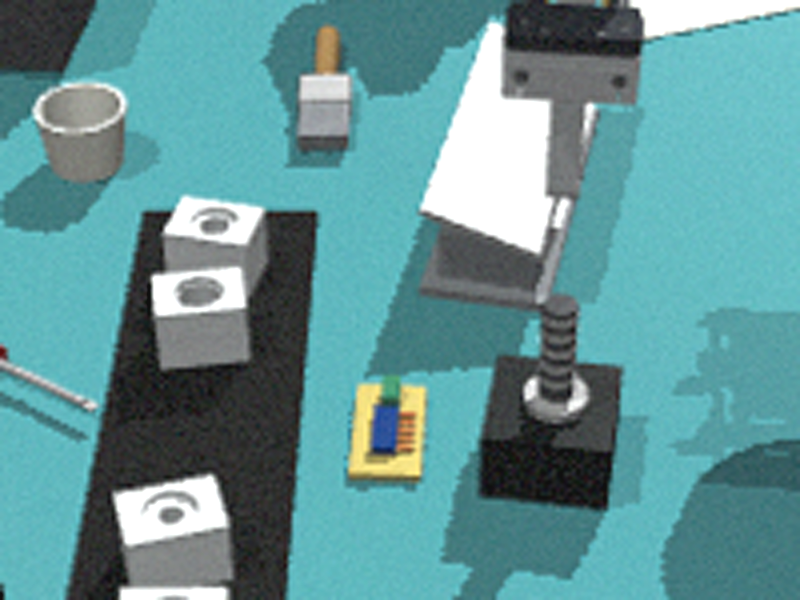

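View pics/t13.png

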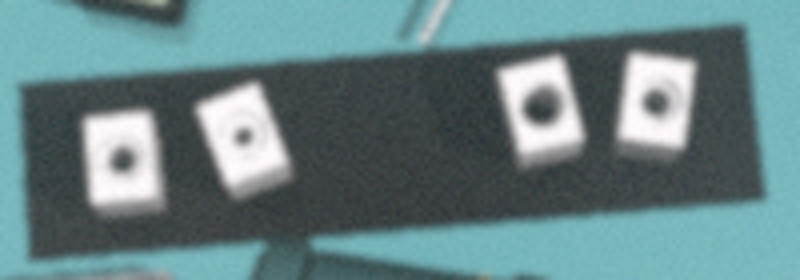

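Call:
{"op": "send_rows", "data": {"increments": [[0.36,0,-0.014,0.038,0],[0.36,0,-0.028,0.076,0],[0.36,0,-0.042,0.114,0],[0.36,0,-0.056,0.152,0],[0.36,0,-0.07,0.19,0]]}}

```text
time: 16.17
tool_pos: [0.6161, -0.0799, 0.2134]
ee_rot: [2.887, 1.566, 2.894]
wrist_force: [1.0, 0.4, 1.0]
width: 0.0638
```

Call:
{"op": "send_rows", "data": {"increments": [[0.36,0.03,-0.01,0.025,-0.06],[0.36,0.06,-0.019,0.05,-0.12],[0.36,0.09,-0.019,0.051,-0.18],[0.36,0.11,-0.019,0.051,-0.18],[0.36,0.11,-0.019,0.051,-0.18]]}}

```text
time: 16.58
tool_pos: [0.6619, -0.0971, 0.0957]
ee_rot: [2.717, 1.553, 2.904]
wrist_force: [-0.6, -0.2, -0.4]
width: 0.0641
```

```bash
python3 - <<'E'
from h import *
to([.667,-.099,.018],1.76)
s=snap("side"); crop(s,"s14",160,80,300,200)
E
```

```text
t16.58 pos [ 0.6619 -0.0971  0.0957] jaw 1.757 F [-0.6 -0.2 -0.4] w 0.0641 q6 -1.99
inc t [ 0.0776 -0.0033  0.006 ] roll -0.003 (0.0 steps)  dist rows 1.9
s14 origin 160 80 scale 5
```

View pics/s14.png

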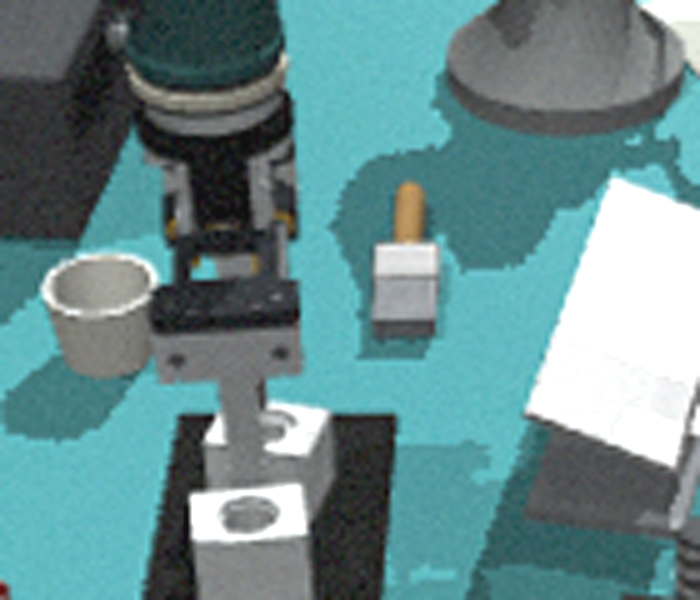

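Call:
{"op": "send_rows", "data": {"increments": [[0.36,0.02,0,0,0],[0.36,0.035,0,0,0],[0.36,0.035,0,0,0],[0.36,0.035,0,0,0]]}}

```text
time: 16.97
tool_pos: [0.6665, -0.0979, 0.0721]
ee_rot: [2.053, 1.571, 2.24]
wrist_force: [-0.2, -0.7, -0.8]
width: 0.0641
```

```bash
python3 - <<'E'
from h import *
to([.667,-.0995,.018],1.76)
s=snap("side"); crop(s,"s15",160,80,300,200)
E
```

```text
t16.97 pos [ 0.6665 -0.0979  0.0721] jaw 1.758 F [-0.2 -0.7 -0.8] w 0.0641 q6 -1.99
inc t [ 0.0541 -0.0017  0.0002] roll -0.002 (0.0 steps)  dist rows 1.3
s15 origin 160 80 scale 5
```

View pics/s15.png

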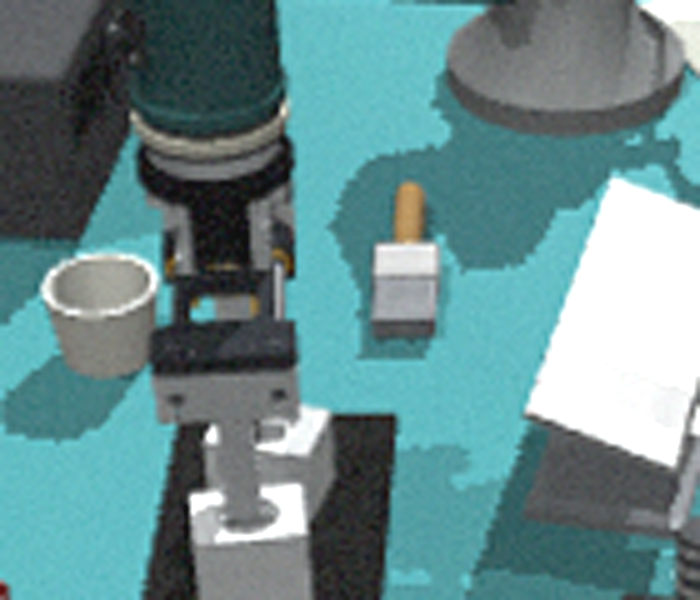

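Call:
{"op": "send_rows", "data": {"increments": [[0.36,0.015,-0.0015,0,0],[0.36,0.03,-0.0015,0,0],[0.36,0.045,-0.0015,0,0],[0.36,0.053,-0.0015,0,0],[0.36,0.053,-0.0015,0,0]]}}

```text
time: 17.43
tool_pos: [0.6664, -0.0993, 0.0177]
ee_rot: [2.649, 1.569, 2.836]
wrist_force: [-1.0, -0.3, 0.7]
width: 0.0641
```

Call:
{"op": "send_rows", "data": {"increments": [[-1,0,0,0,0],[-1,0,0,0,0],[-1,0,0,0,0],[-1,0,0,0,0],[-1,0,0,0,0]]}}

```text
time: 17.85
tool_pos: [0.6681, -0.0993, 0.0203]
ee_rot: [-0.118, 1.568, 0.069]
wrist_force: [-0.4, 0.5, 4.6]
width: 0.0442
```

```bash
python3 - <<'E'
from h import *
to([.667,-.0995,.018],1.76)
E
```

```text
t17.85 pos [ 0.6681 -0.0993  0.0203] jaw 1.758 F [-0.4  0.5  4.6] w 0.0442 q6 -1.99
inc t [ 0.0023  0.     -0.0011] roll -0.002 (0.0 steps)  dist rows 0.1
```

Call:
{"op": "send_rows", "data": {"increments": [[-1,-0.03,0,0,0],[-1,-0.065,0,0,0],[-1,-0.09,0,0,0],[-1,-0.11,0.03,-0.011,0],[-1,-0.11,0.068,-0.025,0]]}}

```text
time: 18.27
tool_pos: [0.6331, -0.04, 0.1338]
ee_rot: [-0.454, 1.56, -0.271]
wrist_force: [0.3, 0.2, -1.9]
width: 0.0445
```

Call:
{"op": "send_rows", "data": {"increments": [[-1,0,0.037,-0.014,0],[-1,0,0.074,-0.028,0],[-1,0,0.111,-0.042,0],[-1,0,0.148,-0.056,0],[-1,0,0.185,-0.07,0]]}}

```text
time: 18.68
tool_pos: [0.5248, 0.1324, 0.1277]
ee_rot: [-2.976, 1.569, -2.789]
wrist_force: [0.2, 0.8, -3.0]
width: 0.044
```

Call:
{"op": "send_rows", "data": {"increments": [[-1,0,0.037,-0.014,0.03],[-1,0,0.074,-0.028,0.06],[-1,0,0.107,-0.035,0.078],[-1,0,0.107,-0.035,0.078],[-1,0,0.107,-0.035,0.078]]}}

```text
time: 19.1
tool_pos: [0.4711, 0.2311, 0.1279]
ee_rot: [-2.308, 1.57, -2.195]
wrist_force: [0.1, -0.5, -3.3]
width: 0.0446
```

```bash
python3 - <<'E'
from h import *
to([.4725,.231,.025],1.68)
s=snap("side"); crop(s,"s16",160,150,360,300)
E
```

```text
t19.10 pos [0.4711 0.2311 0.1279] jaw 1.684 F [ 0.1 -0.5 -3.3] w 0.0446 q6 -1.34
inc t [ 0.1029 -0.0002  0.0015] roll 0.004 (0.0 steps)  dist rows 2.5
s16 origin 160 150 scale 4
```

View pics/s16.png

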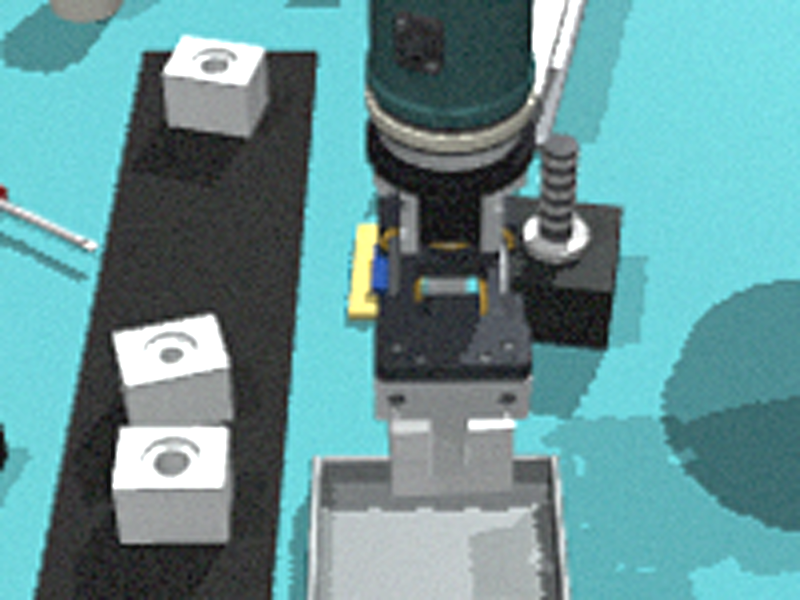

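Call:
{"op": "send_rows", "data": {"increments": [[-1,0.03,0,0,0],[-1,0.06,0,0,0],[-1,0.085,0,0,0],[-1,0.098,0,0,0],[-1,0.103,0,0,0]]}}

```text
time: 19.57
tool_pos: [0.4701, 0.2272, 0.0224]
ee_rot: [-2.807, 1.562, -2.7]
wrist_force: [-8.2, -4.9, 14.1]
width: 0.0443
```

Call:
{"op": "send_rows", "data": {"increments": [[-1,0,0,0,0],[0.3,0,0,0,0],[0.3,0,0,0,0],[0.3,0,0,0,0],[0.3,0,0,0,0]]}}

```text
time: 19.98
tool_pos: [0.4737, 0.2303, 0.0271]
ee_rot: [0.237, 1.567, 0.346]
wrist_force: [1.0, 0.1, -0.2]
width: 0.0607
```

Call:
{"op": "send_rows", "data": {"increments": [[0.36,-0.04,0,0,0],[0.36,-0.08,0,0,0],[0.36,-0.12,0,0,0],[0.36,-0.13,-0.02,0.03,0.0],[0.36,-0.13,-0.03,0.06,0.0]]}}

```text
time: 20.4
tool_pos: [0.5386, 0.2072, 0.1634]
ee_rot: [0.107, 1.557, 0.218]
wrist_force: [0.3, 0.5, 1.1]
width: 0.0641
```

```bash
python3 - <<'E'
from h import *
to([.643,.106,.07],1.571+.345)
s=snap("side"); crop(s,"s17",160,150,360,300)
t=snap("top"); crop(t,"t17",90,120,290,255)
E
```

```text
t20.40 pos [0.5386 0.2072 0.1634] jaw 1.682 F [0.3 0.5 1.1] w 0.0641 q6 -1.41
inc t [ 0.0944 -0.1123  0.0913] roll -0.234 (1.9 steps)  dist rows 4.1
s17 origin 160 150 scale 4
t17 origin 90 120 scale 4
```

View pics/s17.png

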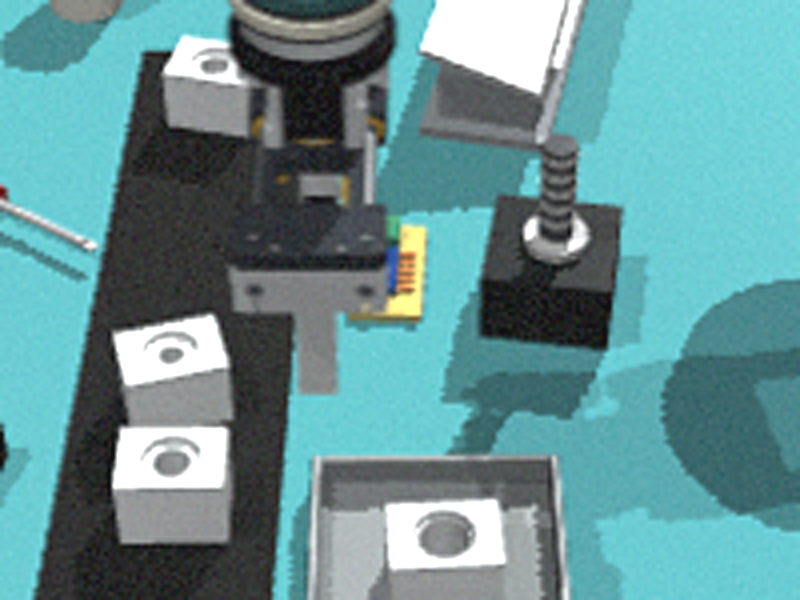

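View pics/t17.png

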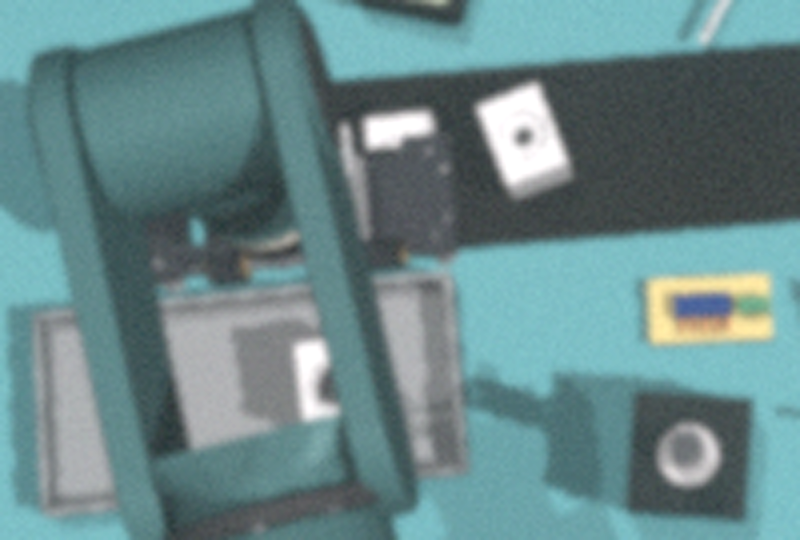

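Call:
{"op": "send_rows", "data": {"increments": [[0.36,0,-0.028,0.022,-0.08],[0.36,0.03,-0.056,0.044,-0.16],[0.36,0.06,-0.084,0.066,-0.234],[0.36,0.085,-0.112,0.09,-0.234],[0.36,0.085,-0.112,0.09,-0.234]]}}

```text
time: 20.92
tool_pos: [0.6363, 0.1017, 0.0652]
ee_rot: [3.104, 1.564, -2.839]
wrist_force: [-0.1, -0.6, -0.3]
width: 0.0637
```

Call:
{"op": "send_rows", "data": {"increments": [[0.36,0,0,0,0],[0.36,0,0,0,0]]}}

```text
time: 21.08
tool_pos: [0.6362, 0.1056, 0.0703]
ee_rot: [2.269, 1.569, 2.611]
wrist_force: [-0.9, -0.5, 0.7]
width: 0.0639
```

```bash
python3 - <<'E'
from h import *
to([.643,.106,.020],1.571+.345)
s=snap("side"); crop(s,"s18",140,130,300,250)
E
```

```text
t21.08 pos [0.6362 0.1056 0.0703] jaw 1.913 F [-0.9 -0.5  0.7] w 0.0639 q6 -1.84
inc t [ 0.0503 -0.002   0.0066] roll -0.003 (0.0 steps)  dist rows 1.2
s18 origin 140 130 scale 5
```

View pics/s18.png

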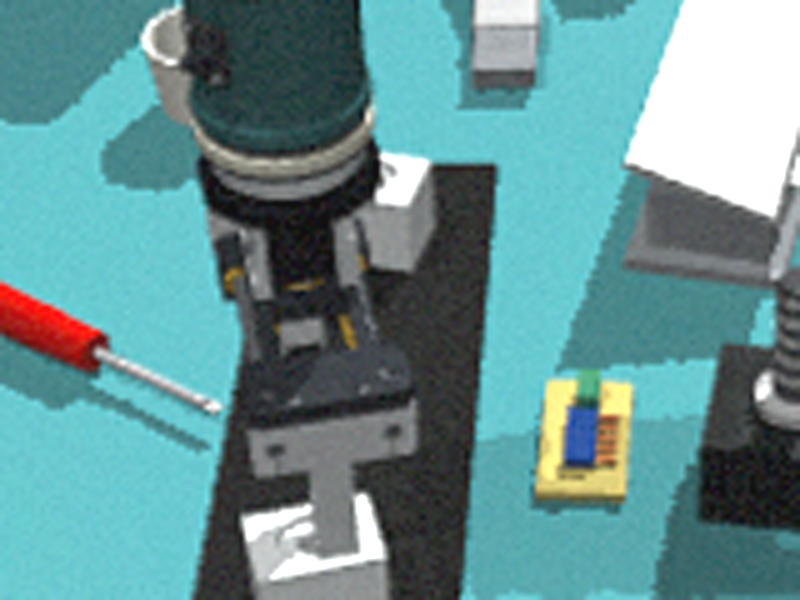

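Call:
{"op": "send_rows", "data": {"increments": [[0.36,0,-0.002,0.0065,0],[0.36,0.015,-0.002,0.0065,0],[0.36,0.03,-0.002,0.0065,0],[0.36,0.045,-0.002,0.0065,0],[0.36,0.05,-0.002,0.0065,0]]}}

```text
time: 21.55
tool_pos: [0.6428, 0.107, 0.0201]
ee_rot: [2.345, 1.57, 2.691]
wrist_force: [-0.4, -0.4, 0.0]
width: 0.0639
```

Call:
{"op": "send_rows", "data": {"increments": [[0.36,0,0,0,0],[-1,0,0,0,0],[-1,0,0,0,0],[-1,0,0,0,0],[-1,0,0,0,0]]}}

```text
time: 21.97
tool_pos: [0.6446, 0.1057, 0.0222]
ee_rot: [-0.206, 1.568, 0.138]
wrist_force: [-0.4, 0.2, 2.3]
width: 0.0438
```

Call:
{"op": "send_rows", "data": {"increments": [[-1,0,0,0,0],[-1,-0.03,0,0,0],[-1,-0.06,0,0,0],[-1,-0.09,0,0,0],[-1,-0.11,0,0,0]]}}

```text
time: 22.38
tool_pos: [0.6442, 0.1054, 0.133]
ee_rot: [-0.244, 1.569, 0.099]
wrist_force: [1.4, -1.7, -2.0]
width: 0.0442
```

```bash
python3 - <<'E'
from h import *
to([.4595,.351,.135],1.68)
s=snap("side"); crop(s,"s19",140,130,300,250)
E
```

```text
t22.38 pos [0.6442 0.1054 0.133 ] jaw 1.914 F [ 1.4 -1.7 -2. ] w 0.0442 q6 -1.84
inc t [-0.0024  0.2934 -0.0914] roll 0.234 (1.9 steps)  dist rows 7.4
s19 origin 140 130 scale 5
```

View pics/s19.png

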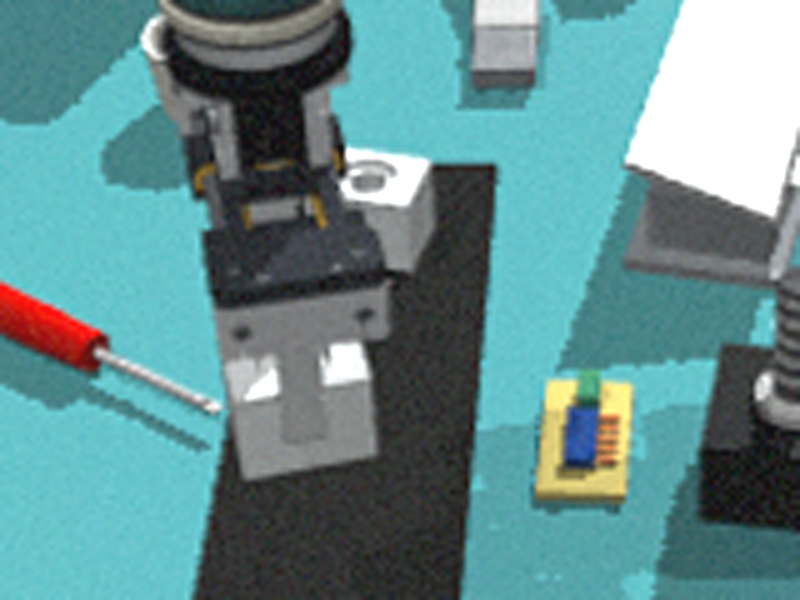

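Call:
{"op": "send_rows", "data": {"increments": [[-1,0,0.037,-0.012,0.04],[-1,0,0.074,-0.024,0.09],[-1,0,0.111,-0.036,0.14],[-1,0,0.148,-0.048,0.19],[-1,0,0.185,-0.058,0.234]]}}

```text
time: 22.85
tool_pos: [0.5245, 0.2607, 0.1284]
ee_rot: [-2.928, 1.568, -2.822]
wrist_force: [-0.2, 0.8, -2.0]
width: 0.0441
```

```bash
python3 - <<'E'
from h import *
to([.4595,.351,.135],1.68)
E
```

```text
t22.85 pos [0.5245 0.2607 0.1284] jaw 1.677 F [-0.2  0.8 -2. ] w 0.0441 q6 -1.31
inc t [-0.0065  0.0966 -0.0551] roll -0.003 (0.0 steps)  dist rows 2.7
```

Call:
{"op": "send_rows", "data": {"increments": [[-1,0,0.033,-0.018,0],[-1,0,0.066,-0.036,0],[-1,0,0.096,-0.054,0],[-1,0,0.096,-0.054,0],[-1,0,0.096,-0.054,0]]}}

```text
time: 23.27
tool_pos: [0.4607, 0.3506, 0.1287]
ee_rot: [-2.582, 1.568, -2.469]
wrist_force: [-0.3, 0.1, -3.0]
width: 0.044
```

```bash
python3 - <<'E'
from h import *
to([.4595,.351,.028],1.68)
s=snap("side"); crop(s,"s20",200,200,360,320)
E
```

```text
t23.27 pos [0.4607 0.3506 0.1287] jaw 1.684 F [-0.3  0.1 -3. ] w 0.0440 q6 -1.13
inc t [ 0.1007  0.0007 -0.001 ] roll 0.004 (0.0 steps)  dist rows 2.4
s20 origin 200 200 scale 5
```

View pics/s20.png

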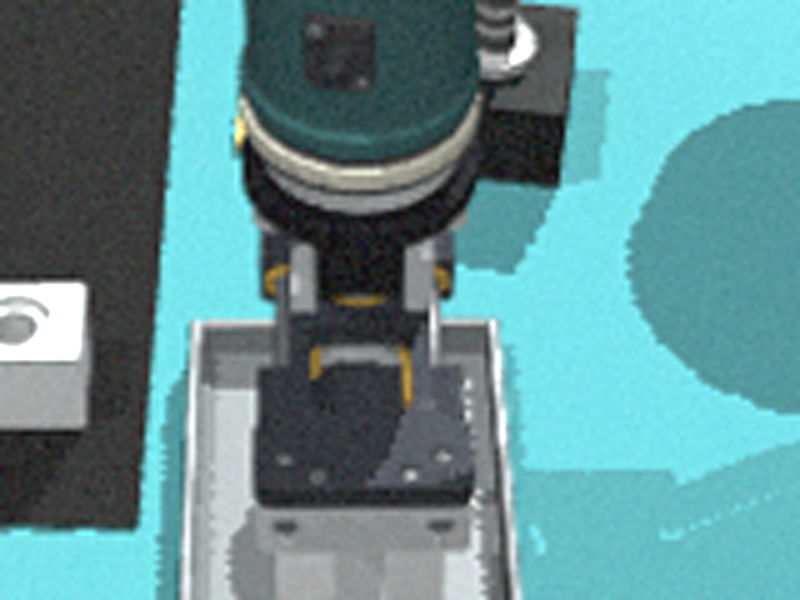

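Call:
{"op": "send_rows", "data": {"increments": [[-1,0.03,0,0,0],[-1,0.06,0,0,0],[-1,0.085,0,0,0],[-1,0.095,0,0,0],[-1,0.101,0,0,0]]}}

```text
time: 23.73
tool_pos: [0.4619, 0.3474, 0.0265]
ee_rot: [-2.632, 1.565, -2.525]
wrist_force: [0.6, -0.3, -3.2]
width: 0.0443
```

Call:
{"op": "send_rows", "data": {"increments": [[-1,0,0,0,0],[0.3,0,0,0,0],[0.3,0,0,0,0],[0.3,0,0,0,0],[0.3,0,0,0,0]]}}

```text
time: 24.15
tool_pos: [0.4641, 0.3505, 0.0318]
ee_rot: [0.442, 1.566, 0.552]
wrist_force: [-0.5, -0.4, -0.1]
width: 0.0611
```

Call:
{"op": "send_rows", "data": {"increments": [[0.36,-0.04,0,0,0],[0.36,-0.08,0,0,0],[0.36,-0.12,0,0,0],[0.36,-0.13,-0.02,0.02,0.0],[0.36,-0.13,-0.05,0.05,0.0]]}}

```text
time: 24.57
tool_pos: [0.5187, 0.3095, 0.1678]
ee_rot: [0.444, 1.557, 0.559]
wrist_force: [1.0, 0.7, -0.3]
width: 0.0637
```

```bash
python3 - <<'E'
from h import *
to([.6265,.1890,.07],1.571+.1)
s=snap("side"); crop(s,"s21",140,180,340,330)
E
```

```text
t24.57 pos [0.5187 0.3095 0.1678] jaw 1.686 F [ 1.   0.7 -0.3] w 0.0637 q6 -1.24
inc t [ 0.0982 -0.1327  0.092 ] roll 0.015 (0.1 steps)  dist rows 4.5
s21 origin 140 180 scale 4
```

View pics/s21.png

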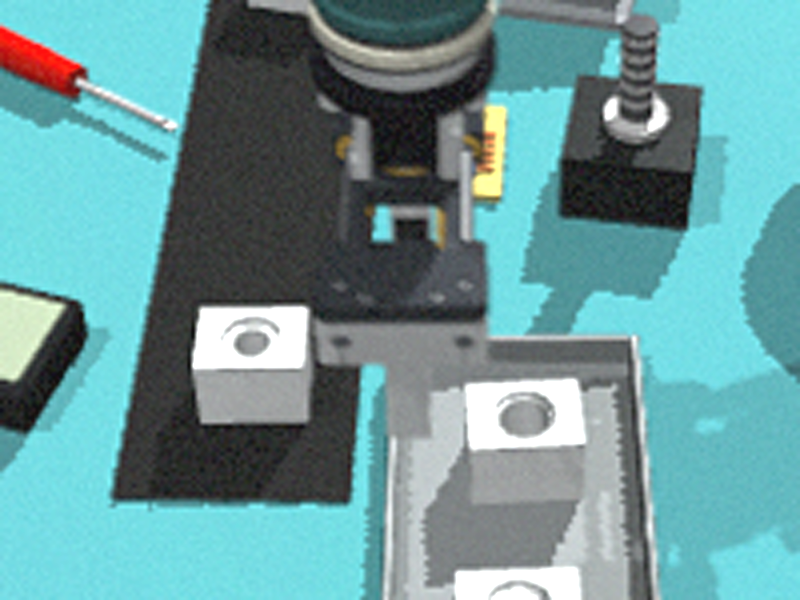

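Both rejects are in the tray. Next, block a.

Call:
{"op": "send_rows", "data": {"increments": [[0.36,0,-0.033,0.023,0],[0.36,0.02,-0.066,0.046,0],[0.36,0.05,-0.099,0.069,0.01],[0.36,0.08,-0.132,0.09,0.015],[0.36,0.09,-0.132,0.09,0.015]]}}

```text
time: 25.03
tool_pos: [0.6234, 0.181, 0.0687]
ee_rot: [-0.701, 1.568, -0.61]
wrist_force: [-0.6, 0.1, -0.8]
width: 0.0639
```

Call:
{"op": "send_rows", "data": {"increments": [[0.36,0,0,0,0],[0.36,0,0,0,0]]}}

```text
time: 25.2
tool_pos: [0.6203, 0.1838, 0.068]
ee_rot: [3.073, 1.567, -3.118]
wrist_force: [0.7, 0.7, -0.2]
width: 0.0638
```

```bash
python3 - <<'E'
from h import *
to([.6265,.1890,.022],1.571+.1)
s=snap("side"); crop(s,"s22",140,160,300,280)
E
```

```text
t25.20 pos [0.6203 0.1838 0.068 ] jaw 1.663 F [ 0.7  0.7 -0.2] w 0.0638 q6 -1.46
inc t [0.046  0.0046 0.0068] roll -0.008 (0.1 steps)  dist rows 1.1
s22 origin 140 160 scale 5
```

View pics/s22.png

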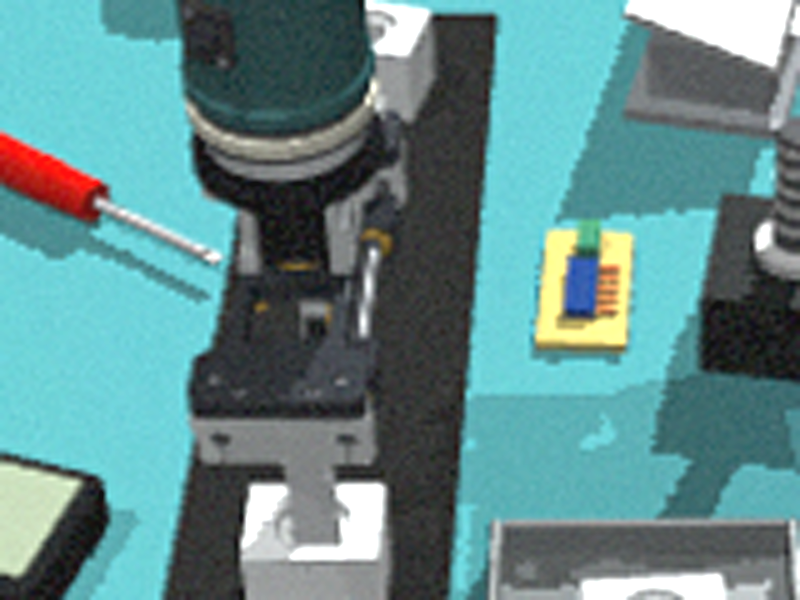

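Call:
{"op": "send_rows", "data": {"increments": [[0.36,0,0.0045,0.007,-0.008],[0.36,0,0.0045,0.007,-0.008],[0.36,0.02,0.0045,0.007,-0.008],[0.36,0.04,0.0045,0.007,-0.008],[0.36,0.046,0.0045,0.007,-0.008]]}}

```text
time: 25.67
tool_pos: [0.6263, 0.1909, 0.0221]
ee_rot: [3.134, 1.569, -3.045]
wrist_force: [-0.9, -0.2, -1.6]
width: 0.0637
```

Call:
{"op": "send_rows", "data": {"increments": [[0.36,0,0,0,0],[-1,0,0,0,0],[-1,0,0,0,0],[-1,0,0,0,0],[-1,0,0,0,0]]}}

```text
time: 26.08
tool_pos: [0.6288, 0.1895, 0.0255]
ee_rot: [-0.169, 1.568, -0.067]
wrist_force: [-1.1, -0.8, 2.5]
width: 0.0433
```

```bash
python3 - <<'E'
from h import *
to([.47,-.215,.2],1.46)
E
```

```text
t26.08 pos [0.6288 0.1895 0.0255] jaw 1.673 F [-1.1 -0.8  2.5] w 0.0433 q6 -1.47
inc t [-0.175  -0.3863 -0.1987] roll 0.213 (1.7 steps)  dist rows 11.2
```

Call:
{"op": "send_rows", "data": {"increments": [[-1,-0.03,0,0,0],[-1,-0.065,0,0,0],[-1,-0.1,0,0,0],[-1,-0.125,-0.025,-0.012,0],[-1,-0.13,-0.06,-0.03,0]]}}

```text
time: 26.5
tool_pos: [0.6071, 0.1293, 0.16]
ee_rot: [0.143, 1.559, 0.25]
wrist_force: [1.1, -0.8, -1.9]
width: 0.0438
```

Call:
{"op": "send_rows", "data": {"increments": [[-1,0,-0.036,-0.0175,0],[-1,0,-0.072,-0.035,0],[-1,0,-0.108,-0.0525,0],[-1,0,-0.144,-0.07,0],[-1,0,-0.18,-0.0875,0]]}}

```text
time: 26.92
tool_pos: [0.5339, -0.0625, 0.1532]
ee_rot: [2.337, 1.57, 2.44]
wrist_force: [1.1, -0.8, -2.5]
width: 0.0436
```

Call:
{"op": "send_rows", "data": {"increments": [[-1,0,-0.036,-0.0175,0.06],[-1,0,-0.072,-0.035,0.12],[-1,0,-0.108,-0.0525,0.18],[-1,0,-0.144,-0.07,0.213],[-1,0,-0.16,-0.0775,0.213]]}}

```text
time: 27.33
tool_pos: [0.4721, -0.2322, 0.1532]
ee_rot: [-2.108, 1.568, -2.224]
wrist_force: [0.3, -0.0, -2.1]
width: 0.0435
```

Call:
{"op": "send_rows", "data": {"increments": [[-1,0,0,0,0],[-1,0,0,0,0]]}}

```text
time: 27.5
tool_pos: [0.4738, -0.2287, 0.1531]
ee_rot: [1.921, 1.569, 1.808]
wrist_force: [0.4, -0.0, -3.2]
width: 0.0438
```

```bash
python3 - <<'E'
from h import *
to([.470,-.228,.094],1.46)
s=snap("side"); crop(s,"s23",220,90,360,210)
t=snap("top"); crop(t,"t23",230,120,430,255)
E
```

```text
t27.50 pos [ 0.4738 -0.2287  0.1531] jaw 1.457 F [ 0.4 -0.  -3.2] w 0.0438 q6 -2.02
inc t [ 0.0591  0.0002 -0.0038] roll -0.003 (0.0 steps)  dist rows 1.4
s23 origin 220 90 scale 5
t23 origin 230 120 scale 4
```

View pics/s23.png

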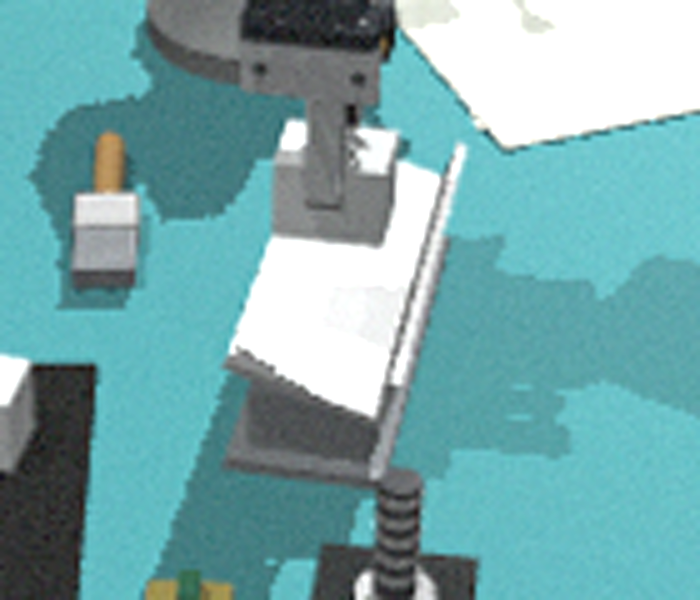

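View pics/t23.png

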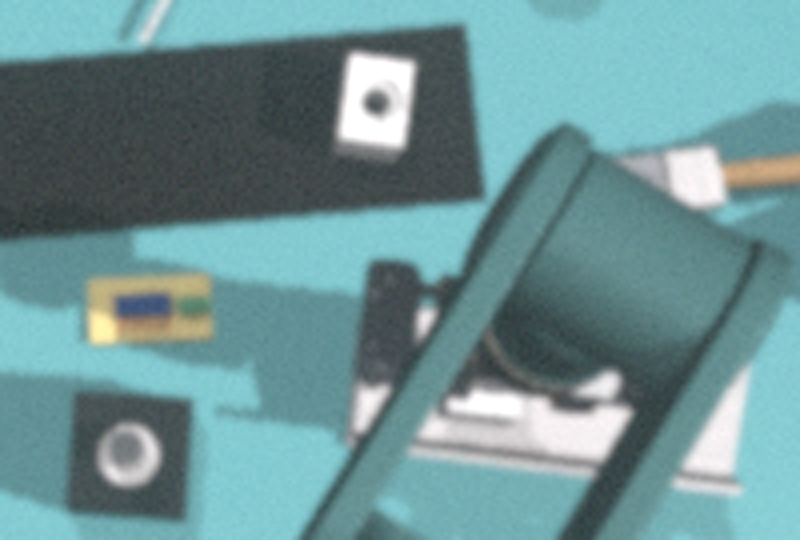

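Call:
{"op": "send_rows", "data": {"increments": [[-1,0.02,0,-0.003,0],[-1,0.04,0,-0.003,0],[-1,0.05,0,-0.003,0],[-1,0.05,0,-0.003,0],[-1,0.05,0,-0.003,0]]}}

```text
time: 28.02
tool_pos: [0.4716, -0.2267, 0.103]
ee_rot: [2.504, 1.569, 2.395]
wrist_force: [-0.2, -0.1, -2.8]
width: 0.0438
```

```bash
python3 - <<'E'
from h import *
to([.470,-.228,.094],1.46)
s=snap("side"); crop(s,"s24",220,90,360,210)
E
```

```text
t28.02 pos [ 0.4716 -0.2267  0.103 ] jaw 1.462 F [-0.2 -0.1 -2.8] w 0.0438 q6 -2.02
inc t [ 0.009  -0.0015 -0.0014] roll 0.002 (0.0 steps)  dist rows 0.2
s24 origin 220 90 scale 5
```

View pics/s24.png

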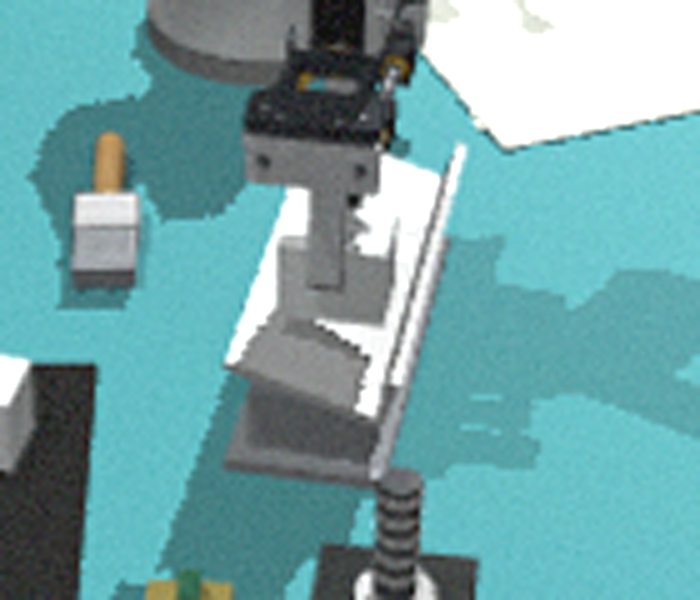

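Call:
{"op": "send_rows", "data": {"increments": [[-1,0.003,0,-0.001,0],[-1,0.006,0,-0.001,0],[-1,0.009,0,-0.002,0],[-1,0.011,0,-0.003,0],[-1,0.013,0,-0.005,0]]}}

```text
time: 28.48
tool_pos: [0.4666, -0.2273, 0.0904]
ee_rot: [0.082, 1.57, -0.029]
wrist_force: [0.7, 0.2, 2.6]
width: 0.0438
```

```bash
python3 - <<'E'
from h import *
to([.470,-.228,.094],1.46)
s=snap("side"); crop(s,"s25",220,90,360,210)
E
```

```text
t28.48 pos [ 0.4666 -0.2273  0.0904] jaw 1.460 F [0.7 0.2 2.6] w 0.0438 q6 -2.02
inc t [-0.0036 -0.0003  0.0035] roll -0.000 (0.0 steps)  dist rows 0.1
s25 origin 220 90 scale 5
```

View pics/s25.png

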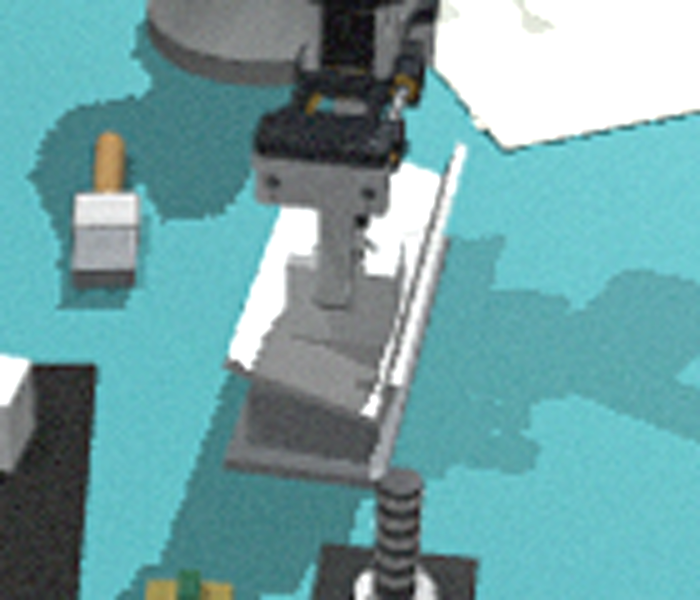

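Contact at the uphill edge. A little more press, then release.

Call:
{"op": "send_rows", "data": {"increments": [[-1,0.002,0,-0.002,0],[-1,0.004,0,-0.004,0],[-1,0.004,0,-0.004,0]]}}

```text
time: 28.78
tool_pos: [0.4647, -0.2271, 0.089]
ee_rot: [-0.106, 1.564, -0.217]
wrist_force: [1.6, 1.2, 3.6]
width: 0.0439
```

Call:
{"op": "send_rows", "data": {"increments": [[0.25,0,0,0,0],[0.25,0,0,0,0],[0.25,0,0,0,0],[0.25,0,0,0,0],[0.25,0,0,0,0]]}}

```text
time: 29.2
tool_pos: [0.4622, -0.2268, 0.086]
ee_rot: [2.864, 1.57, 2.753]
wrist_force: [0.0, 0.1, -0.3]
width: 0.0585
```

```bash
python3 - <<'E'
from h import *
to([.470,-.228,.094],1.46)
s=snap("side"); crop(s,"s26",220,90,360,210)
E
```

```text
t29.20 pos [ 0.4622 -0.2268  0.086 ] jaw 1.460 F [ 0.   0.1 -0.3] w 0.0585 q6 -2.03
inc t [-0.008  -0.0003  0.0079] roll -0.000 (0.0 steps)  dist rows 0.3
s26 origin 220 90 scale 5
```

View pics/s26.png

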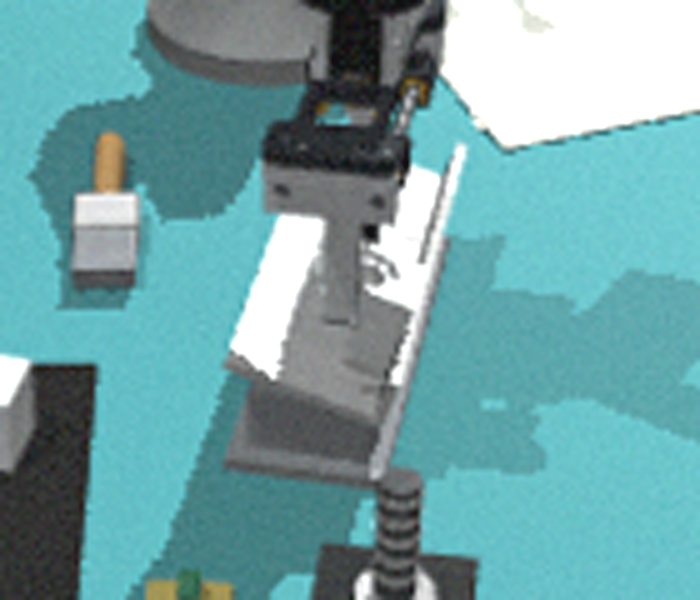

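Call:
{"op": "send_rows", "data": {"increments": [[0.25,-0.04,0,0,0],[0.25,-0.075,0,0,0],[0.36,-0.09,0.01,0.03,0],[0.36,-0.09,0.02,0.065,0],[0.36,-0.09,0.03,0.1,0]]}}

```text
time: 29.67
tool_pos: [0.5671, -0.2086, 0.1793]
ee_rot: [-0.366, 1.566, -0.478]
wrist_force: [0.2, -0.5, -0.5]
width: 0.0637
```

```bash
python3 - <<'E'
from h import *
to([.671,-.178,.07],1.571-.13)
s=snap("side"); crop(s,"s27",160,90,360,230)
t=snap("top"); crop(t,"t27",230,120,430,255)
E
```

```text
t29.67 pos [ 0.5671 -0.2086  0.1793] jaw 1.459 F [ 0.2 -0.5 -0.5] w 0.0637 q6 -1.90
inc t [0.1097 0.0422 0.0993] roll 0.018 (0.1 steps)  dist rows 3.7
s27 origin 160 90 scale 4
t27 origin 230 120 scale 4
```

View pics/s27.png

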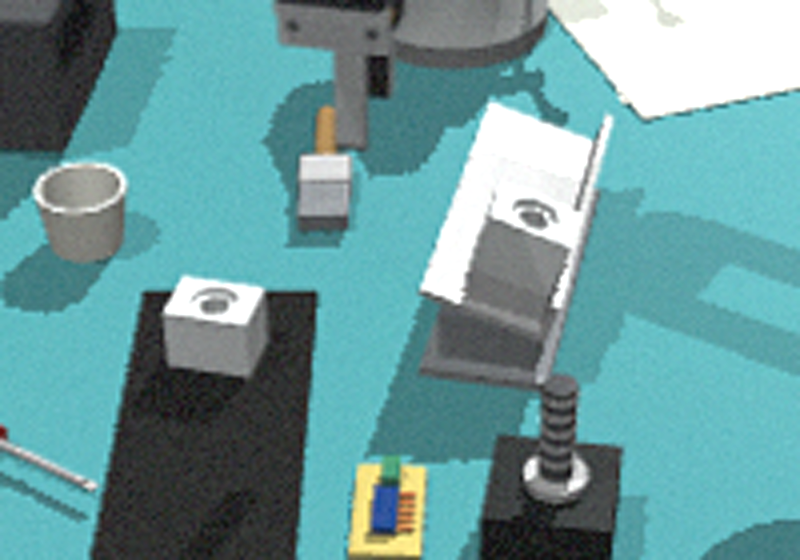

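View pics/t27.png

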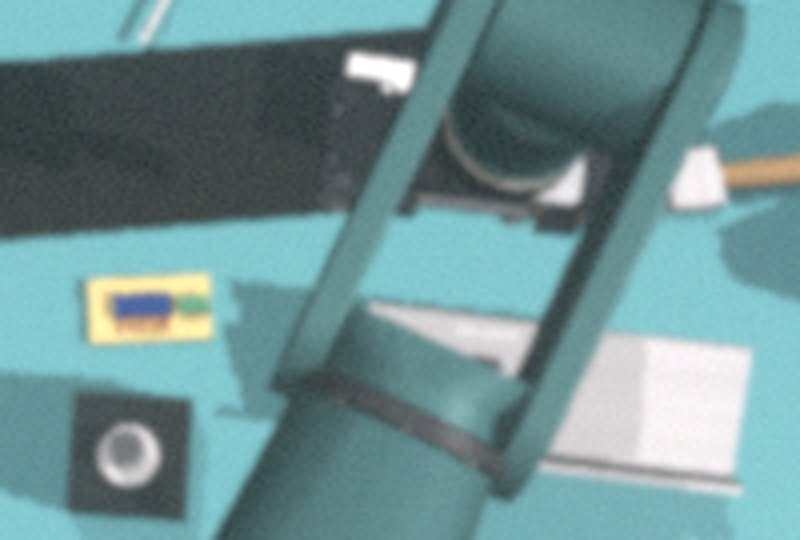

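Call:
{"op": "send_rows", "data": {"increments": [[0.36,0,0.012,0.03,0],[0.36,0.03,0.024,0.06,0],[0.36,0.06,0.036,0.09,0.018],[0.36,0.09,0.041,0.098,0.018],[0.36,0.1,0.041,0.098,0.018]]}}

```text
time: 30.18
tool_pos: [0.6653, -0.1758, 0.0689]
ee_rot: [2.88, 1.56, 2.753]
wrist_force: [-0.9, -0.1, -1.1]
width: 0.0641
```

Call:
{"op": "send_rows", "data": {"increments": [[0.36,0,0,0,0],[0.36,0,0,0,0]]}}

```text
time: 30.35
tool_pos: [0.6659, -0.1786, 0.0764]
ee_rot: [-3.05, 1.569, 3.104]
wrist_force: [-0.1, -1.0, 0.1]
width: 0.0639
```

```bash
python3 - <<'E'
from h import *
to([.6715,-.178,.022],1.571-.13)
s=snap("side"); crop(s,"s28",150,80,310,200)
E
```

```text
t30.35 pos [ 0.6659 -0.1786  0.0764] jaw 1.442 F [-0.1 -1.   0.1] w 0.0639 q6 -1.79
inc t [0.0544 0.0014 0.0056] roll 0.001 (0.0 steps)  dist rows 1.3
s28 origin 150 80 scale 5
```

View pics/s28.png

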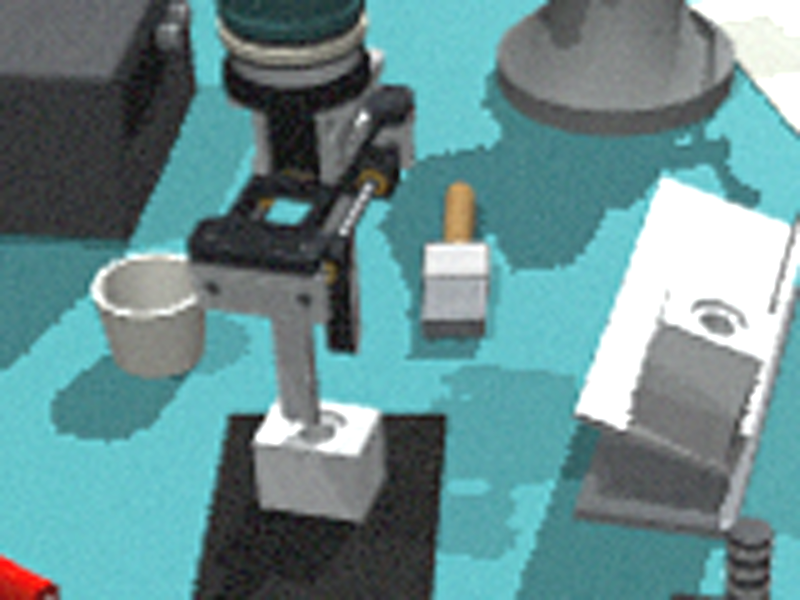

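Call:
{"op": "send_rows", "data": {"increments": [[0.36,0,0.001,0.0055,0],[0.36,0.01,0.001,0.0055,0],[0.36,0.03,0.001,0.0055,0],[0.36,0.05,0.001,0.0055,0],[0.36,0.054,0.001,0.0055,0]]}}

```text
time: 30.82
tool_pos: [0.6708, -0.1776, 0.0195]
ee_rot: [2.929, 1.566, 2.8]
wrist_force: [-0.3, 0.3, -1.2]
width: 0.0637
```

Call:
{"op": "send_rows", "data": {"increments": [[0.36,0,0,0,0],[-1,0,0,0,0],[-1,0,0,0,0],[-1,0,0,0,0],[-1,0,0,0,0]]}}

```text
time: 31.23
tool_pos: [0.6738, -0.1784, 0.0245]
ee_rot: [-0.289, 1.567, -0.418]
wrist_force: [-0.7, -0.5, 1.6]
width: 0.044
```

Call:
{"op": "send_rows", "data": {"increments": [[-1,0,0,0,0],[-1,-0.03,0,0,0],[-1,-0.065,0,0,0],[-1,-0.1,0,0,0],[-1,-0.13,0,0,0]]}}

```text
time: 31.65
tool_pos: [0.6724, -0.1776, 0.1537]
ee_rot: [2.579, 1.57, 2.45]
wrist_force: [0.8, 0.6, -3.2]
width: 0.0438
```

```bash
python3 - <<'E'
from h import *
to([.461,-.347,.155],1.46)
s=snap("side"); crop(s,"s29",150,80,310,200)
E
```

```text
t31.65 pos [ 0.6724 -0.1776  0.1537] jaw 1.442 F [ 0.8  0.6 -3.2] w 0.0438 q6 -1.78
inc t [-0.0013 -0.1951 -0.188 ] roll -0.018 (0.1 steps)  dist rows 6.5
s29 origin 150 80 scale 5
```

View pics/s29.png

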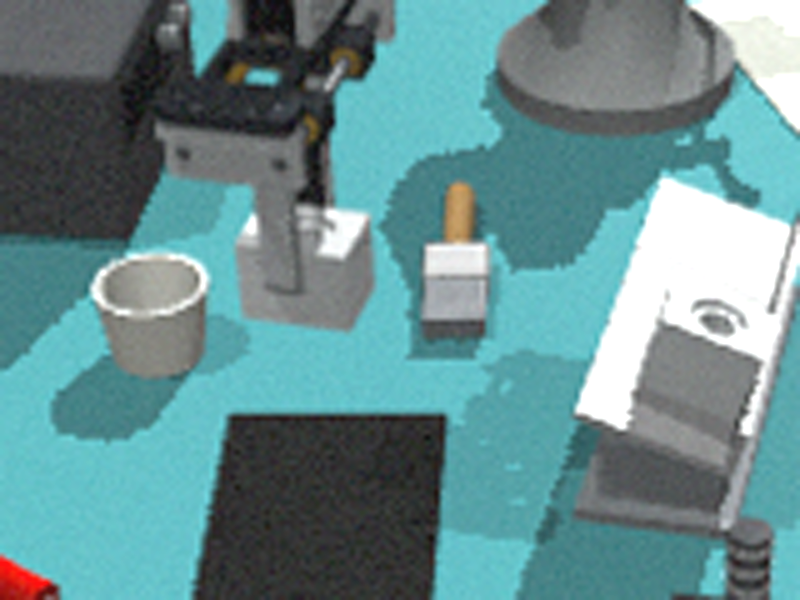

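Call:
{"op": "send_rows", "data": {"increments": [[-1,0,-0.028,-0.027,0],[-1,0,-0.056,-0.054,0],[-1,0,-0.084,-0.081,0],[-1,0,-0.112,-0.108,0],[-1,0,-0.14,-0.135,0]]}}

```text
time: 32.12
tool_pos: [0.5188, -0.2995, 0.1504]
ee_rot: [2.613, 1.568, 2.485]
wrist_force: [0.2, -1.2, -2.9]
width: 0.044
```

Call:
{"op": "send_rows", "data": {"increments": [[-1,0,-0.027,-0.027,-0.018],[-1,0,-0.055,-0.056,-0.018],[-1,0,-0.055,-0.056,-0.018],[-1,0,-0.055,-0.056,-0.018],[-1,0,-0.055,-0.056,-0.018]]}}

```text
time: 32.53
tool_pos: [0.4581, -0.3462, 0.1513]
ee_rot: [1.966, 1.569, 1.855]
wrist_force: [1.0, -0.3, -3.1]
width: 0.0439
```

```bash
python3 - <<'E'
from h import *
to([.458,-.347,.103],1.46)
s=snap("side"); crop(s,"s30",220,80,360,200)
E
```

```text
t32.53 pos [ 0.4581 -0.3462  0.1513] jaw 1.459 F [ 1.  -0.3 -3.1] w 0.0439 q6 -2.21
inc t [ 0.0483 -0.0009  0.0001] roll -0.001 (0.0 steps)  dist rows 1.2
s30 origin 220 80 scale 5
```

View pics/s30.png

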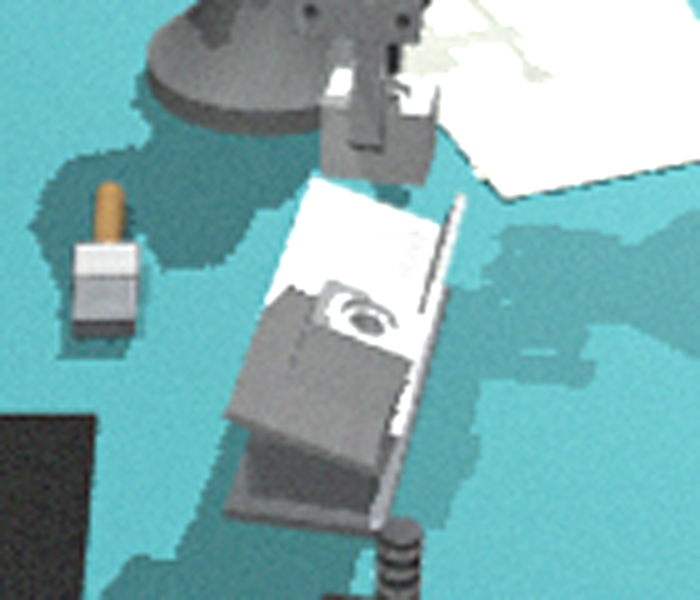

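Call:
{"op": "send_rows", "data": {"increments": [[-1,0.02,0,0,0],[-1,0.035,0,0,0],[-1,0.048,0,0,0],[-1,0.048,0,0,0],[-1,0.048,0,0,0]]}}

```text
time: 33.0
tool_pos: [0.4587, -0.3451, 0.1031]
ee_rot: [2.383, 1.568, 2.275]
wrist_force: [0.2, -0.1, -2.2]
width: 0.0438
```

```bash
python3 - <<'E'
from h import *
to([.458,-.347,.103],1.46)
s=snap("side"); crop(s,"s31",220,80,360,200)
E
```

```text
t33.00 pos [ 0.4587 -0.3451  0.1031] jaw 1.462 F [ 0.2 -0.1 -2.2] w 0.0438 q6 -2.21
inc t [ 0.0001 -0.0019 -0.0005] roll 0.002 (0.0 steps)  dist rows 0.0
s31 origin 220 80 scale 5
```

View pics/s31.png

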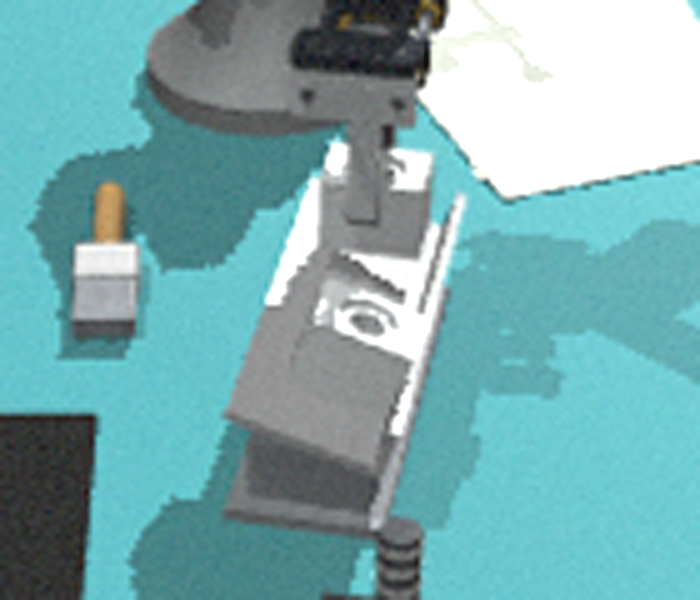

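Call:
{"op": "send_rows", "data": {"increments": [[-1,0.003,0,0,0],[-1,0.006,0,-0.001,0],[-1,0.009,0,-0.002,0],[-1,0.012,0,-0.004,0],[-1,0.014,0,-0.006,0]]}}

```text
time: 33.47
tool_pos: [0.452, -0.346, 0.0901]
ee_rot: [2.396, 1.57, 2.285]
wrist_force: [-0.6, 0.2, -3.0]
width: 0.0437
```

Call:
{"op": "send_rows", "data": {"increments": [[-1,0.002,0,-0.002,0],[-1,0.003,0,-0.003,0],[-1,0.003,0,-0.003,0]]}}

```text
time: 33.72
tool_pos: [0.4509, -0.346, 0.0887]
ee_rot: [-0.158, 1.566, -0.269]
wrist_force: [4.6, 0.4, -0.4]
width: 0.0438
```

```bash
python3 - <<'E'
from h import *
to([.458,-.347,.103],1.46)
s=snap("side"); crop(s,"s32",220,80,360,200)
E
```

```text
t33.72 pos [ 0.4509 -0.346   0.0887] jaw 1.460 F [ 4.6  0.4 -0.4] w 0.0438 q6 -2.22
inc t [-0.0143 -0.0002  0.0073] roll -0.000 (0.0 steps)  dist rows 0.4
s32 origin 220 80 scale 5
```

View pics/s32.png

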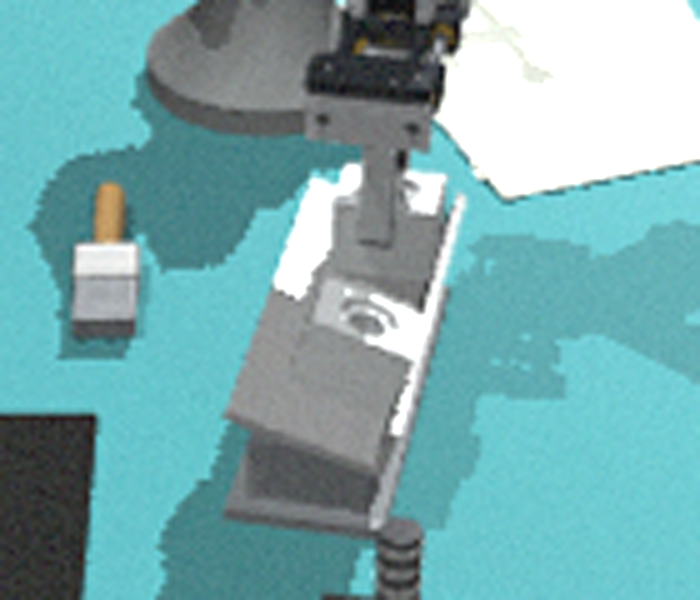

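Call:
{"op": "send_rows", "data": {"increments": [[-1,-0.004,0,0.004,0],[-1,-0.004,0,0.009,0],[-1,-0.002,0,0.009,0],[-1,-0.002,0,0.009,0]]}}

```text
time: 34.1
tool_pos: [0.4587, -0.3472, 0.0906]
ee_rot: [-0.965, 1.57, -1.076]
wrist_force: [-1.2, 1.3, 3.3]
width: 0.0438
```

Call:
{"op": "send_rows", "data": {"increments": [[0.25,0,0,0,0],[0.25,0,0,0,0],[0.25,0,0,0,0],[0.25,0,0,0,0],[0.25,0,0,0,0]]}}

```text
time: 34.52
tool_pos: [0.458, -0.3466, 0.0891]
ee_rot: [2.67, 1.57, 2.559]
wrist_force: [-0.2, -0.8, -0.3]
width: 0.0587
```

```bash
python3 - <<'E'
from h import *
to([.458,-.347,.103],1.46)
s=snap("side"); crop(s,"s33",220,80,360,200)
E
```

```text
t34.52 pos [ 0.458  -0.3466  0.0891] jaw 1.460 F [-0.2 -0.8 -0.3] w 0.0587 q6 -2.21
inc t [-0.0139 -0.0003 -0.    ] roll -0.000 (0.0 steps)  dist rows 0.3
s33 origin 220 80 scale 5
```

View pics/s33.png

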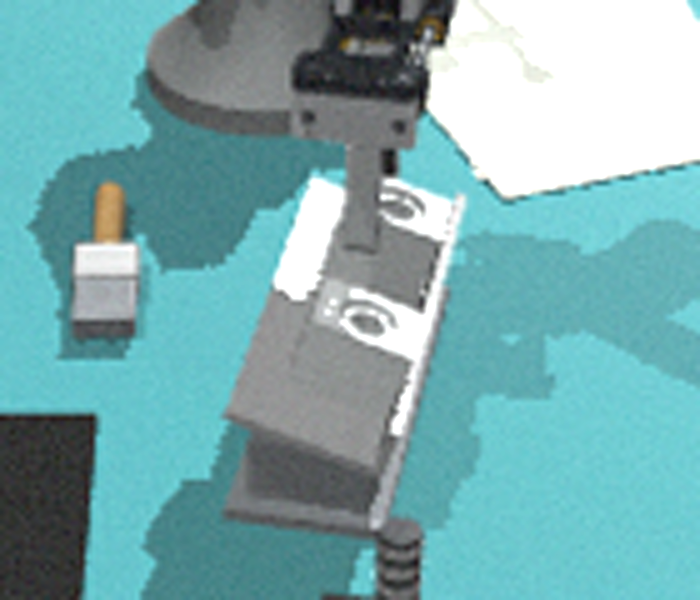

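Call:
{"op": "send_rows", "data": {"increments": [[0.25,-0.04,0,0,0],[0.25,-0.08,0,0,0],[0.36,-0.12,0,0,0],[0.36,-0.15,0.03,0,0],[0.36,-0.15,0.07,0,0]]}}

```text
time: 34.98
tool_pos: [0.468, -0.2806, 0.2474]
ee_rot: [-0.591, 1.557, -0.707]
wrist_force: [0.1, 0.5, 1.0]
width: 0.0639
```

Call:
{"op": "send_rows", "data": {"increments": [[0.36,0,0.04,0,0],[0.36,0,0.08,0,0],[0.36,0,0.12,0,0],[0.36,0,0.16,0,0],[0.36,0,0.2,0,0]]}}

```text
time: 35.4
tool_pos: [0.4879, -0.0766, 0.2396]
ee_rot: [-0.051, 1.57, -0.162]
wrist_force: [0.5, 0.8, 0.0]
width: 0.0641
```

Call:
{"op": "send_rows", "data": {"increments": [[0.36,0,0.04,0,0],[0.36,0,0.06,0,0],[0.36,0,0.06,0,0],[0.36,0,0.06,0,0],[0.36,0,0.06,0,0]]}}

```text
time: 35.82
tool_pos: [0.4947, -0.0194, 0.2394]
ee_rot: [-1.715, 1.57, -1.826]
wrist_force: [-0.1, -0.6, 0.7]
width: 0.0639
```

```bash
python3 - <<'E'
from h import *
to([.458,-.347,.103],1.46)
s=snap("side"); crop(s,"s34",210,100,370,220)
t=snap("top"); crop(t,"t34",230,170,430,260)
cv2.imwrite("pics/t34f.png",cv2.resize(t["image"][:,:,::-1],(800,600))); cv2.imwrite("pics/s34f.png",cv2.resize(s["image"][:,:,::-1],(800,600)))
E
```

```text
t35.82 pos [ 0.4947 -0.0194  0.2394] jaw 1.460 F [-0.1 -0.6  0.7] w 0.0639 q6 -1.61
inc t [ 1.366e-01 -3.295e-01 -1.000e-04] roll -0.000 (0.0 steps)  dist rows 8.6
s34 origin 210 100 scale 5
t34 origin 230 170 scale 4
```

View pics/s34.png

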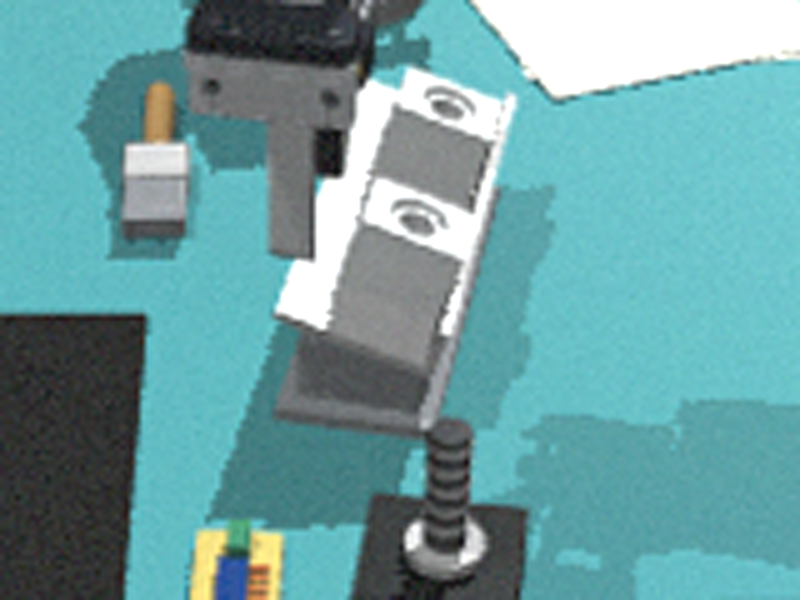

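View pics/t34.png

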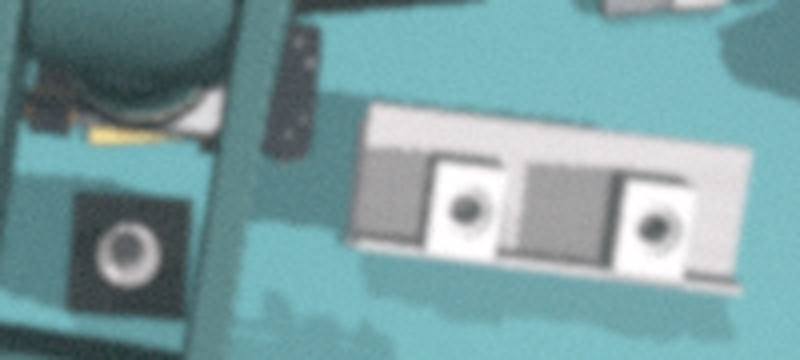

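View pics/t34f.png

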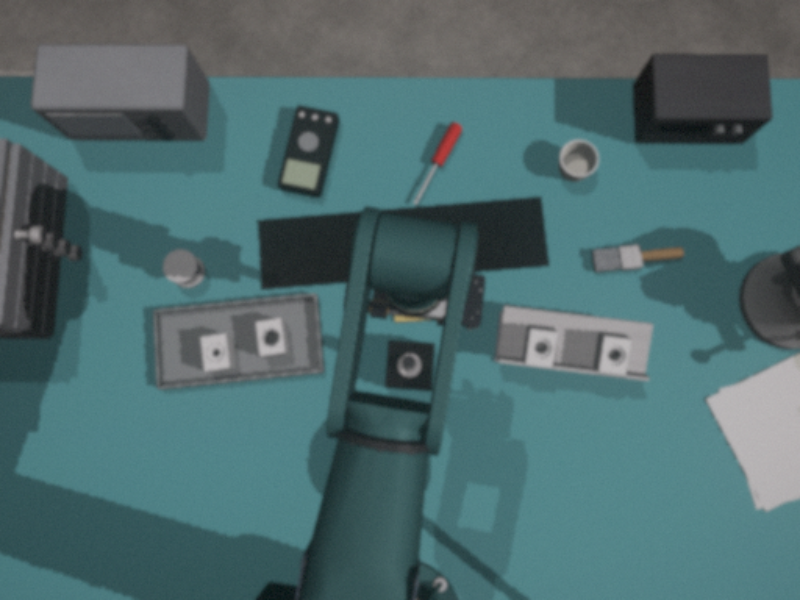

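View pics/s34f.png

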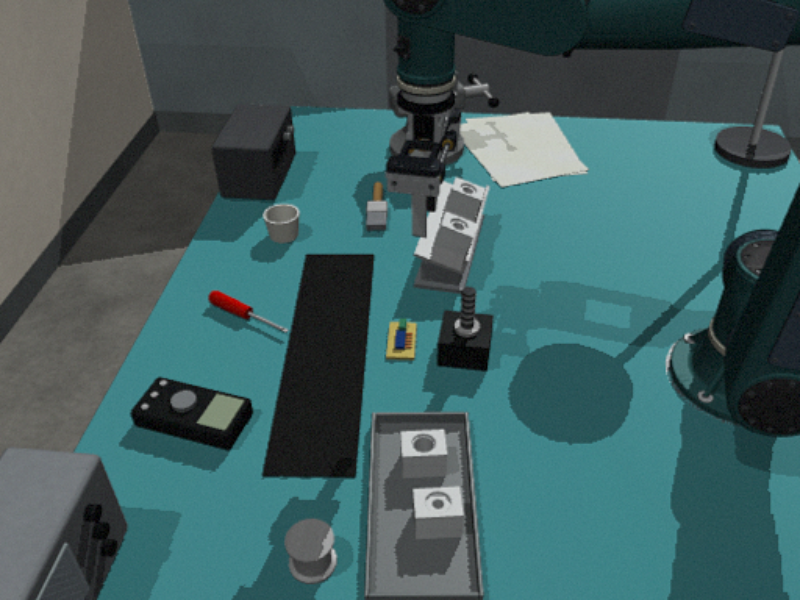

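```bash
python3 - <<'E'
from h import *
from scipy.optimize import least_squares
t=snap("top");s=snap("side")
Rd=R.from_euler("ZY",[-.111,-.3]).as_matrix(); c=np.array([.4683,-.2877,.062])
for n,pt,ps in [("a",(230+466/4-.37,170+210/4-.37),(210+416/5-.4,100+219/5-.4)),("e",(230+655/4-.37,170+228/4-.37),(210+448/5-.4,100+103/5-.4))]:
    r=least_squares(lambda p:np.r_[proj(t,p)-pt,proj(s,p)-ps],[.45,-.3,.1])
    q=Rd.T@(r.x-c); print(n,r.x.round(4),"deck frame of hole",q.round(4),"res",r.fun.round(1))
for n,(u,v) in dict(d=(270,337),b=(215,352)).items():
    p=ray(t,u*.64,v*.64,.051); a=1.68-np.pi/2; d=p[:2]-[.466,.291]
    print(n,p.round(3),"tray x %.3f y %.3f"%(d@[np.cos(a),np.sin(a)],d@[-np.sin(a),np.cos(a)]))
print(robot.get_obs()["time"])
E
```

```text
a [ 0.4542 -0.2255  0.1025] deck frame of hole [-0.008   0.0603  0.0449] res [ 0.  -0.6  0.6  0.1]
e [ 0.4432 -0.3443  0.1048] deck frame of hole [-0.0051 -0.0591  0.0464] res [ 0.  -0.4  0.5  0.1]
d [0.47  0.229 0.051] tray x -0.002 y -0.062
b [0.444 0.323 0.051] tray x -0.019 y 0.034
36.0167
```

```bash
python3 - <<'E'
from bench import robot
print(robot.close_job())
E
```

```text
the job is handed in; nothing more can be done
None
```

I tried the gauge in all four blocks present, left to right (a, b, d, e; the middle place was empty), and sorted them by fit. I handed the job in at about 36 s, and no verdict was reported.

| Block | Where the tip stopped below the block's top | Fit | Placed |
|---|---|---|---|
| a | about 21 mm | right | deck |
| b | about 6.5 mm | too tight | tray |
| d | about 36 mm, collar on the block | too loose | tray |
| e | about 21.5 mm | right | deck |

My last checks, from both cameras before handing in:
- **Deck:** a and e lie flat, holes up. In the deck's frame their holes are at x -8 and -5 mm, y +60 and -59 mm, about 45 mm above the deck, which matches a 46 mm block lying flat.
- **Tray:** d is at x -2, y -62 mm from the tray's middle, and b at x -19, y +34 mm. Both are well inside the limits.
- **Gauge:** it hangs in its stand with the collar seated and looks upright.
- **Left alone:** the reel and brush are where they were, and so is the circuit board, though the arm partly hid it in the last top picture. The gripper was open and clear of everything.

**Disagreement:** b is about 30 mm from where I set it down. I take this to be the announced knock, and left it because it is still in the tray.

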